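# Fit the brass lap and start the lapping machine

## Task

Fit the brass-faced lap on the lapping machine: lower it over the spindle and the orange drive pin together until it lies flat on the platter, and let go. Then, on the sloping keypad under the hand-rest bar, press the yellow key until it gives and hold it about half a second, and after it the green key in the same way; press firmly but gently (each key gives at about 5 N, stay well below 30 N). Leave the red key, the grey lap, the jar and the pot alone.

Things in the scene. Friction and masses are not known exactly. Their poses are not given: they have to be found in the camera images.
- machine: Fixed green lapping machine, 235 mm deep (x), 230 wide (y), at some yaw. Origin on the bench below the spindle axis; -x is its keypad side (towards the robot), z up. Its flat deck is 100 mm high from x = -72 to +95 mm; before it (x = -137 to -73) the keypad face slopes down towards -x at 40 degrees from level, from 102 to 48 mm high.
- bar_mid (a point): Middle of the fixed steel hand-rest bar over the keypad: 12 mm thick, along machine y, at machine x = -109 mm, 145 mm above the bench, on posts at y = -100 and +100. It stands 70 mm above the key centres, so a tool must come in under it, tilted, about square to the sloping face.
- tank_top (a point): Top of a white drip tank (52 mm wide, from 225 to 295 mm above the bench) on a 16 mm post on the deck at machine x = 78, y = 98 mm; fixed.
- seat (a point): Centre of the platter's flat top, 112 mm above the bench, on the spindle axis. Its x axis points from the spindle towards the drive pin, z up. The aluminium platter (112 mm wide) turns stiffly (0.5 N m) and stands at any angle; it need not be turned.
- spindle_top (a point): Top of the steel spindle: 12 mm thick, 36 mm tall above the platter's top, its last 8 mm tapered to 5 mm.
- pin_top (a point): Top of the orange drive pin on the platter: 8 mm thick, 8.5 mm tall above the platter's top, its last 3 mm tapered; 27 mm from the spindle axis.
- lap_brass: Lap to be fitted, loose, 0.3 to 0.45 kg: disc 130 mm wide, 9 thick, brass-coloured band, aluminium middle; central round collar to grip, 30 wide, its top 41 above the underside. Origin at the centre of the underside, z up (collar side). Bore for the spindle 14.5 mm (16 in the collar). x points from bore to pin hole; an orange bar on the band marks that line.
- lap_brass_hole (a point): Centre of the pin hole in the brass lap at its underside: 11 mm through hole, 27 mm from the lap's centre along its x axis.
- lap_grey: Grey (dark rubber-coloured band) lap of the same shape and size, lying on the bench; stays where it is. Origin at the centre of its underside.
- jar: White-capped jar, 54 mm wide, 100 mm tall, stays where it is. Origin at the centre of its underside.
- pot: Blue ceramic open pot, 68 mm wide, 90 mm tall, stays where it is. Origin at the centre of its underside.
- key_yellow_top (a point): Centre of the outer face of the yellow key, the middle one of three in a row 48 mm apart; the key is 30 mm up the slope by 28 mm wide and stands 3 mm proud of the keypad. Its z axis points out of the face, square to it (40 degrees from vertical, leaning to the machine's -x); y along the row.
- key_yellow (a joint): How far the yellow key is pushed in, m: 0 at rest, 0.0015 at its stop; sprung, moves from 1.5 N, gives (counts as pressed) at 0.0011 and about 5 N, reaches its stop at 6 N.
- key_green_top (a point): Centre of the outer face of the green key, the right-hand (machine -y) one of three in a row 48 mm apart; the key is 30 mm up the slope by 28 mm wide and stands 3 mm proud of the keypad. Its z axis points out of the face, square to it (40 degrees from vertical, leaning to the machine's -x); y along the row.
- key_green (a joint): How far the green key is pushed in, m: 0 at rest, 0.0015 at its stop; sprung, moves from 1.5 N, gives (counts as pressed) at 0.0011 and about 5 N, reaches its stop at 6 N.
- key_red_top (a point): Centre of the outer face of the red key, the left-hand (machine +y) one of three in a row 48 mm apart; the key is 30 mm up the slope by 28 mm wide and stands 3 mm proud of the keypad. Its z axis points out of the face, square to it (40 degrees from vertical, leaning to the machine's -x); y along the row.
- key_red (a joint): How far the red key is pushed in, m: 0 at rest, 0.0015 at its stop; sprung, moves from 1.5 N, gives (counts as pressed) at 0.0011 and about 5 N, reaches its stop at 6 N.
There are look-alikes about, which are no part of the job. Of the things that look like the lap_brass, take the one that is farthest to the robot's left at the start.

How it is judged:
On the way, in this order (a step that is already met when the one before it is completed fails the run):
1. the brass lap, held in the gripper, is lowered over the spindle (lap less than 30 mm above the platter, within 6 mm of the spindle axis) (horizontal distance between lap_brass and seat below 0.006 m and z of lap_brass in the frame of seat between -0.005 and 0.03 m and contact force between the fingers and lap_brass above 1 N), for 0.05 s.
2. the lap lies flat on the platter, pin in its hole, and is released (horizontal distance between lap_brass and seat below 0.003 m and z of lap_brass in the frame of seat below 0.0025 m and horizontal distance between lap_brass_hole and pin_top below 0.004 m and angle between lap_brass's own z axis and vertical below 0.04 rad and linear speed of lap_brass below 0.01 m/s and contact force between the fingers and lap_brass below 0.1 N), for 0.2 s.
3. the yellow key is pressed until it gives (1.1 mm down, about 5 N) for 0.2 s (value of joint key_yellow above 0.0011 m), for 0.2 s.
4. then the yellow key is let up and the green key is pressed until it gives (1.1 mm down, about 5 N) for 0.2 s (value of joint key_green above 0.0011 m and value of joint key_yellow below 0.0005 m), for 0.2 s.
At the end, for the whole second after the job is handed in: The brass lap lies at rest on the platter (centre within 3 mm of the spindle axis, underside within 2.5 mm of the platter, pin hole within 4 mm of the pin, level within 2 degrees), released; all keys are up again; the grey lap, the jar and the pot stand upright within 20 mm of where they were (all of step 2 and value of joint each of key_red, key_yellow, key_green below 0.0004 m and distance of each of lap_grey, jar, pot from where it was at the start of the episode below 0.02 m and angle between each of lap_grey, jar, pot's own z axis and vertical below 0.1 rad); the robot touches nothing.
It fails at once if the red key is pressed (0.8 mm) (value of joint key_red above 0.0008 m).
It fails at once if the green start key is pressed while the lap is not seated (value of joint key_green above 0.0008 m and not (horizontal distance between lap_brass and seat below 0.003 m and z of lap_brass in the frame of seat below 0.0025 m and horizontal distance between lap_brass_hole and pin_top below 0.004 m and angle between lap_brass's own z axis and vertical below 0.04 rad)).
It fails at once if a key is pressed harder than 30 N (contact force between anything else and key_red above 30 N or contact force between anything else and key_yellow above 30 N or contact force between anything else and key_green above 30 N).
It fails at once if the grey lap, the jar or the pot is shifted by more than 20 mm or tipped (distance of any of lap_grey, jar, pot from where it was at the start of the episode above 0.02 m or angle between any of lap_grey, jar, pot's own z axis and vertical above 0.3 rad).
It also fails if it takes over 67 s, if anything falls off the work surface, if the arm or the gripper's body presses on something with over 40 N, if the wrist force passes 120 N, or if a joint passes its speed limit or range.

## Robot

A 6-joint arm with a two-finger parallel gripper is mounted at the origin on the work surface. World frame = base frame: x ahead of the robot, y to its left, z up, the work surface at z = 0. Lengths are in m, angles in rad, forces in N, time in s.
With the tool pointing down it reaches from about 0.4 to 0.925 m from the base axis. Payload 12.5 kg.
Tool frame: the origin (TCP) lies between the finger pads; the fingertips stand 17 mm ahead of it and the grasp point (between the pads) lies 2 mm behind it (robot.tip_reach is the distance from the TCP to the fingertips, in m); z points along the fingers, y is the line along which they close (so a half turn about z gives the same grasp; the last joint's range is limited). The gripper opens to 95 mm and grips with 3 to 60 N. Pads are 20 mm wide; open, the fingers measure 119 mm over their backs; the gripper's body (75 mm by 180 mm) begins 59 mm behind the grasp point.
Start: joints at [1.154, 0.491, 1.559, -0, 1.092, -0.106], TCP at [0.191, 0.595, 0.232] pointing down, gripper open.
Joint ranges: [-3.1, 3.1], [-0.84, 2.19], [0.05, 2.79], [-1.13, 4.28], [0.06, 2.93], [-2.69, 2.69]. Speed limits (rad/s): [2.22, 2.22, 2.79, 3.14, 3.14, 3.14].

## Interface

Orientations are given as a unit quaternion [x, y, z, w].
In Python, from bench import robot, grab_frame, nets gives the robot as it stands.
- The arm moves only by the tool step_arm, never from a script. Its argument "targets" is a list of rows, each an object of numbers: "fingers": the opening, from -1 (shut) to 1 (fully open), so that 0 is half open; "dx", "dy", "dz": the shift along the tool's x, y, z in m; "rx", "ry", "rz": the turn, a rotation vector about the tool's x, y, z in degrees. In form: [{"fingers": .., "dx": .., "dy": .., "dz": .., "rx": .., "ry": .., "rz": ..}, ...]. A call has 1 to 5 rows; each row is the pose to reach, as a shift and turn from the pose commanded when the call began, along the tool's axes at that moment; what a row does not reach only later rows make up. A row lasts 1/10 s, in which the tool goes at most 50 mm and 8.59 degrees, less where a joint would pass 70% of its speed; a pose out of reach is approached as far as the arm can. A call with a gripper value outside its range is refused whole. The fingers move at their own pace and stop on an object; "squeeze" is the grip in N (left out, the last holds). Time passes only in rows, so rows that repeat a pose let the fingers close. It gives the time, the measured TCP pose, the force, the opening and the grip force at its end, in the units of the state.
- robot.sense(): the state, without advancing time (a new reading comes with each control period).
- grab_frame(name): name is "scene" or "top" or "wrist"; returns a dict with "frame" (420x560x3 uint8, red, green, blue), "fx", "fy", "cx", "cy" (pixels), "pose" (4x4, takes a point from camera to world coordinates). Camera axes: x right, y up, looking along -z (the intrinsics and any distortion apply to the point x, -y, -z); pixel columns grow to the right and rows downward; lengths in m; the calibration is good to about 2 mm. The wrist camera is an equidistant fisheye: a pixel r from the principal point sees the ray r / f radians off the axis. A picture is of the moment at which its call begins. There is no depth.
- robot.finish_job(): hands the job in; it is judged then, once.
Trained networks look in a picture, given as the dict that the camera call returned (one of the last four; its "shot" number tells which), for a name from the list of things; names that differ only in an ending like _2 or _b are one class to them, and where a whole thing is asked for, a point or a joint stands for the part that bears it (a point fixed in the world has none). Each returns a list of dicts, best first, with "score" (0 to 1); they miss things now and then, are a little off and sometimes report something else, mostly with a low value. They report only what shows in the picture. A call takes as long as a camera call. They do not tell look-alikes from the thing itself.
- nets.trace(picture, target): "pixels" (420x560 bool, what is visible of it) and "centre" ([column, row] in pixels, amid what is visible of it).
- nets.mark_of(picture, target): "centre" ([column, row] in pixels: a listed point, or the origin of a listed thing).
The state is a dict: "t": time; "joint_positions": joint angles; "qvel": joint speeds; "tau": joint torques, N m; "tcp_pos": TCP position; "tool_rot": TCP orientation; "wrist_force": force on the tool from outside, world axes, zero at the start; "torque": the same for the moment, N m; "grip_width": finger opening in m; "finger_force": force on a finger pad.
Only numpy, scipy, OpenCV 4.12 (cv2) and the standard library are available. Lean on these libraries where they do the work, as an engineer would, in place of code of your own. Each camera call takes 0.05 s, during which the arm holds its last target. There are 200 camera calls.

## Working session

There is one attempt and no reset: what is moved stays moved. The work goes in short steps, Python scripts to look and compute and a tool call to move; the robot and the scene stay as the last step left them, time stands still between calls to the robot, and variables do not carry over. Pictures are saved under pics/ and viewed, at most 10 in all, crops included, and the job is handed in when it is done.

Besides the shell and the picture viewer there is one more tool, called as name(argument=value, ...), one argument or row to a line, values as JSON. step_arm: Moves the arm, as the interface text tells. Its arguments: {"type":"object","properties":{"targets":{"type":"array","items":{"type":"object","properties":{"fingers":{"type":"number"},"dx":{"type":"number"},"dy":{"type":"number"},"dz":{"type":"number"},"rx":{"type":"number"},"ry":{"type":"number"},"rz":{"type":"number"}}}},"squeeze":{"type":"number"}},"required":["targets"]}

```bash
mkdir -p pics; cat > h.py <<'E'
import numpy as np, cv2
from scipy.spatial.transform import Rotation as R
from bench import robot, grab_frame, nets
def ray(p,uv,fish=False):
    x=(uv[0]-p['cx'])/p['fx'];y=(uv[1]-p['cy'])/p['fy']
    if fish:
        r=np.hypot(x,y);s=np.sin(r)/max(r,1e-9);d=np.array([x*s,-y*s,-np.cos(r)])
    else: d=np.array([x,-y,-1.])
    T=np.array(p['pose']);d=T[:3,:3]@d
    return T[:3,3],d/np.linalg.norm(d)
def at_z(p,uv,z,fish=False):
    o,d=ray(p,uv,fish);return o+d*(z-o[2])/d[2]
def tri(rs):
    A=np.zeros((3,3));b=np.zeros(3)
    for o,d in rs:
        M=np.eye(3)-np.outer(d,d);A+=M;b+=M@o
    x=np.linalg.solve(A,b)
    return x,[np.linalg.norm((np.eye(3)-np.outer(d,d))@(x-o)) for o,d in rs]
def proj(p,X,fish=False):
    T=np.array(p['pose']);c=T[:3,:3].T@(np.array(X)-T[:3,3]);v=np.array([c[0],-c[1],-c[2]])
    if fish:
        n=np.hypot(v[0],v[1]);a=np.arctan2(n,v[2]);q=v[:2]/max(n,1e-9)*a
    else: q=v[:2]/v[2]
    return np.array([q[0]*p['fx']+p['cx'],q[1]*p['fy']+p['cy']])
def save(p,n,sc=1,crop=None):
    f=p['frame'][:,:,::-1]
    if crop: f=f[crop[1]:crop[3],crop[0]:crop[2]]
    cv2.imwrite('pics/'+n,cv2.resize(f,None,fx=sc,fy=sc,interpolation=cv2.INTER_CUBIC))
E
python3 - <<'E'
from h import *
P={n:grab_frame(n) for n in ('scene','top','wrist')}
a=np.hstack([P['scene']['frame'],P['top']['frame']])
f=np.vstack([a,np.hstack([P['wrist']['frame'],P['wrist']['frame']*0])])[:,:,::-1]
cv2.imwrite('pics/a.png',cv2.resize(f,None,fx=.7,fy=.7,interpolation=cv2.INTER_AREA))
for n in ('scene','top'):
  print(n,np.round(P[n]['pose'][:3],3).tolist() if not isinstance(P[n]['pose'],list) else P[n]['pose'])
  for t in ['machine','seat','spindle_top','pin_top','lap_brass','lap_brass_hole','key_yellow_top','key_green_top','key_red_top','bar_mid','tank_top','lap_grey','jar','pot']:
    print(t,[(np.round(m['centre']).tolist(),round(m['score'],2)) for m in nets.mark_of(P[n],t)[:4]])
s=robot.sense();print(s)
E
```

```text
scene [[0.56, -0.639, 0.526, 1.206], [0.828, 0.419, -0.373, -0.504], [0.018, 0.645, 0.764, 1.202]]
machine [([316.0, 231.0], 0.75), ([313.0, 265.0], 0.7)]
seat [([315.0, 244.0], 0.6)]
spindle_top [([314.0, 232.0], 0.85)]
pin_top [([322.0, 250.0], 0.96)]
lap_brass [([171.0, 306.0], 0.97), ([228.0, 261.0], 0.68), ([144.0, 241.0], 0.56)]
lap_brass_hole [([182.0, 308.0], 0.91), ([232.0, 251.0], 0.78), ([152.0, 236.0], 0.78)]
key_yellow_top [([302.0, 223.0], 0.54)]
key_green_top [([287.0, 228.0], 0.57)]
key_red_top [([228.0, 260.0], 0.57), ([298.0, 223.0], 0.57), ([311.0, 213.0], 0.5)]
bar_mid [([298.0, 208.0], 0.71)]
tank_top [([373.0, 208.0], 0.75)]
lap_grey [([369.0, 228.0], 0.81)]
jar [([257.0, 320.0], 0.65)]
pot [([392.0, 270.0], 0.56)]
top [[-0.021, 0.996, -0.082, 0.433], [-1.0, -0.022, -0.011, -0.048], [-0.012, 0.081, 0.997, 1.179]]
machine [([244.0, 167.0], 0.92), ([314.0, 230.0], 0.6)]
seat [([240.0, 156.0], 0.91), ([154.0, 176.0], 0.74)]
spindle_top [([337.0, 137.0], 0.65), ([239.0, 156.0], 0.61)]
pin_top [([244.0, 152.0], 0.57)]
lap_brass [([400.0, 205.0], 0.88), ([322.0, 224.0
[... 460 characters left out ...]
t_positions': array([ 1.15440776e+00,  4.90893476e-01,  1.55891058e+00, -1.88533860e-05,
        1.09171262e+00, -1.05610940e-01]), 'qvel': array([-3.49819319e-05,  2.39550555e-04,  2.90844798e-04, -2.29799440e-03,
       -6.64659408e-04, -1.14697857e-03]), 'tau': array([ 1.52763514e-03, -6.12475348e+01, -2.58433753e+01,  6.93966262e-02,
        4.45953640e-02,  1.76382395e-05]), 'tcp_pos': array([0.19111621, 0.59506994, 0.23166135]), 'tool_rot': array([1.54759949e-01, 9.87952102e-01, 3.45432799e-05, 1.78850775e-05]), 'wrist_force': array([ 0.39449753, -0.2629575 ,  0.270316  ]), 'torque': array([ 0.02603975, -0.00430286,  0.03420882]), 'finger_force': 0.0, 'grip_width': 0.09522849131164095}
```

View pics/a.png

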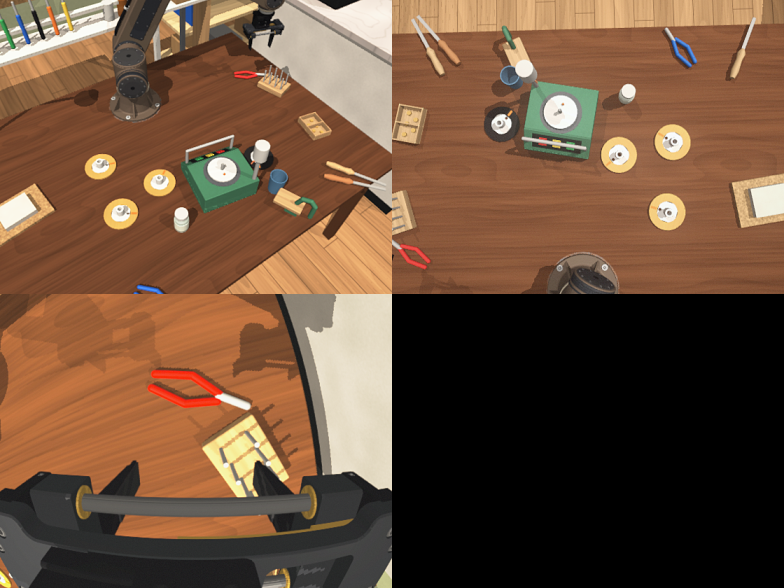

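```bash
python3 - <<'E'
from h import *
T=grab_frame('top');S=grab_frame('scene')
a=cv2.resize(T['frame'][110:320,180:440],None,fx=3,fy=3,interpolation=cv2.INTER_CUBIC)
cv2.imwrite('pics/b.png',cv2.resize(a[:,:,::-1],(742,600)))
for n,t,s in [('A',(322,224),(228,261)),('B',(400,205),(171,306)),('C',(390,299),(144,241)),('Ahole',(313,227),(232,251)),('spin',(239,156),(314,232)),('pin',(244,152),(322,250)),('seat',(240,156),(315,244)),('yel',(234,207),(298,223)),('grn',(251,210),(287,228)),('red',(213,201),(311,213)),('bar',(232,202),(298,208)),('grey',(156,178),(369,228)),('jar',(333,137),(257,320)),('pot',(179,117),(392,270)),('tank',(191,95),(373,208))]:
  x,e=tri([ray(T,t),ray(S,s)]);print(n,x.round(3),np.round(e,3))
E
```

```text
A [ 0.464 -0.137 -0.009] [0. 0.]
B [ 0.508 -0.339 -0.006] [0.001 0.001]
C [ 0.27  -0.306 -0.007] [0.003 0.003]
Ahole [ 0.455 -0.115  0.012] [0.002 0.002]
spin [0.613 0.052 0.156] [0.005 0.005]
pin [0.637 0.054 0.1  ] [0.004 0.004]
seat [0.621 0.054 0.111] [0.005 0.005]
yel [0.507 0.078 0.063] [0.001 0.001]
grn [0.501 0.04  0.059] [0.002 0.002]
red [0.518 0.12  0.093] [0.006 0.006]
bar [0.512 0.072 0.14 ] [0.004 0.004]
grey [ 0.593  0.291 -0.018] [0.001 0.001]
jar [ 0.682 -0.173  0.017] [0.004 0.004]
pot [ 0.752  0.23  -0.   ] [0.003 0.003]
tank [0.712 0.133 0.299] [0.001 0.001]
```

View pics/b.png

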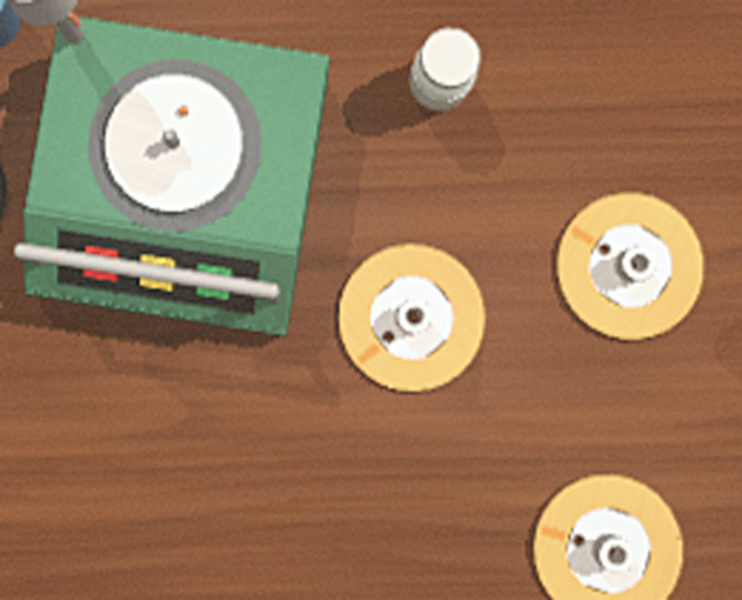

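Candidates in crop b (top picture): A (412,316), B (630,265), C (610,555). The top view's left is world +y, the robot's left. A has y = -0.137, against -0.34 and -0.31 for the others, so A is the lap meant, and this crop confirms it. Its pin hole is at (389,336), its orange bar at (370,355), the drive pin at (182,111) and the platter centre at (173,143).

step_arm(
  targets=[
    {"fingers": 1, "dx": -0.289, "dy": -0.217},
    {"fingers": 1, "dx": -0.289, "dy": -0.217},
    {"fingers": 1, "dx": -0.289, "dy": -0.217},
    {"fingers": 1, "dx": -0.289, "dy": -0.217},
    {"fingers": 1, "dx": -0.289, "dy": -0.217},
  ],
)

```text
schema error: expected keys fingers, dx, dy, dz, rx, ry, rz
```

step_arm(
  targets=[
    {"fingers": 1, "dx": -0.242, "dy": -0.45},
    {"fingers": 1, "dx": -0.242, "dy": -0.45},
    {"fingers": 1, "dx": -0.242, "dy": -0.45},
    {"fingers": 1, "dx": -0.242, "dy": -0.45},
    {"fingers": 1, "dx": -0.242, "dy": -0.45},
  ],
)

```text
schema error: expected keys fingers, dx, dy, dz, rx, ry, rz
```

step_arm(
  targets=[
    {"fingers": 1, "dx": -0.289, "dy": -0.217, "dz": 0, "rx": 0, "ry": 0, "rz": 0},
    {"fingers": 1, "dx": -0.289, "dy": -0.217, "dz": 0, "rx": 0, "ry": 0, "rz": 0},
    {"fingers": 1, "dx": -0.289, "dy": -0.217, "dz": 0, "rx": 0, "ry": 0, "rz": 0},
    {"fingers": 1, "dx": -0.289, "dy": -0.217, "dz": 0, "rx": 0, "ry": 0, "rz": 0},
    {"fingers": 1, "dx": -0.289, "dy": -0.217, "dz": 0, "rx": 0, "ry": 0, "rz": 0},
  ],
)

```text
t: 2.15
tcp_pos: [0.3363, 0.3894, 0.2318]
tool_rot: [0.155, 0.988, 0.0, 0.0]
wrist_force: [0.3, 0.7, -0.4]
grip_width: 0.0954
finger_force: 0.0
```

step_arm(
  targets=[
    {"fingers": 1, "dx": -0.283, "dy": -0.463, "dz": 0, "rx": 0, "ry": 0, "rz": 0},
    {"fingers": 1, "dx": -0.283, "dy": -0.463, "dz": 0, "rx": 0, "ry": 0, "rz": 0},
    {"fingers": 1, "dx": -0.283, "dy": -0.463, "dz": 0, "rx": 0, "ry": 0, "rz": 0},
    {"fingers": 1, "dx": -0.283, "dy": -0.463, "dz": 0, "rx": 0, "ry": 0, "rz": 0},
    {"fingers": 1, "dx": -0.283, "dy": -0.463, "dz": 0, "rx": 0, "ry": 0, "rz": 0},
  ],
)

```text
t: 2.65
tcp_pos: [0.3946, 0.1462, 0.2319]
tool_rot: [0.155, 0.988, 0.0, 0.0]
wrist_force: [1.8, 0.6, 0.3]
grip_width: 0.0953
finger_force: 0.0
```

step_arm(
  targets=[
    {"fingers": 1, "dx": -0.154, "dy": -0.25, "dz": 0, "rx": 0, "ry": 0, "rz": 0},
    {"fingers": 1, "dx": -0.154, "dy": -0.25, "dz": 0, "rx": 0, "ry": 0, "rz": 0},
    {"fingers": 1, "dx": -0.154, "dy": -0.25, "dz": 0, "rx": 0, "ry": 0, "rz": 0},
    {"fingers": 1, "dx": -0.154, "dy": -0.25, "dz": 0, "rx": 0, "ry": 0, "rz": 0},
    {"fingers": 1, "dx": -0.154, "dy": -0.25, "dz": 0, "rx": 0, "ry": 0, "rz": 0},
  ],
)

```text
t: 3.15
tcp_pos: [0.4543, -0.097, 0.2319]
tool_rot: [0.155, 0.988, -0.0, 0.0]
wrist_force: [1.3, 0.3, 0.7]
grip_width: 0.0952
finger_force: 0.0
```

```bash
python3 - <<'E'
from h import *
W=grab_frame('wrist');save(W,'c.png',1.4)
print(np.round(W['pose'],3),W['fx'],W['cx'],W['cy']);s=robot.sense();print(s['tcp_pos'],s['joint_positions'])
for t in ['lap_brass','lap_brass_hole','spindle_top','pin_top','seat','key_yellow_top','key_green_top','key_red_top']:
    print(t,[(np.round(m['centre'],1).tolist(),round(m['score'],2)) for m in nets.mark_of(W,t)[:4]])
E
```

```text
[[ 0.306 -0.916 -0.26   0.382]
 [ 0.952  0.294  0.084 -0.076]
 [-0.    -0.273  0.962  0.384]
 [ 0.     0.     0.     1.   ]] 325.19226210127806 280.02193993104675 209.115275243574
[ 0.45640745 -0.1026032   0.23189181] [-3.61738659e-01  2.66959926e-01  1.93055821e+00 -1.65073732e-03
  9.41053947e-01 -1.61820186e+00]
lap_brass [([137.6, 273.2], 0.97), ([85.2, 99.2], 0.72), ([251.1, 209.3], 0.71)]
lap_brass_hole [([148.5, 278.1], 0.94), ([103.3, 100.9], 0.74), ([262.0, 190.3], 0.65)]
spindle_top []
pin_top []
seat [([449.2, 200.0], 0.21)]
key_yellow_top [([450.5, 199.9], 0.7)]
key_green_top [([412.8, 205.6], 0.93)]
key_red_top [([484.9, 194.7], 0.59)]
```

View pics/c.png

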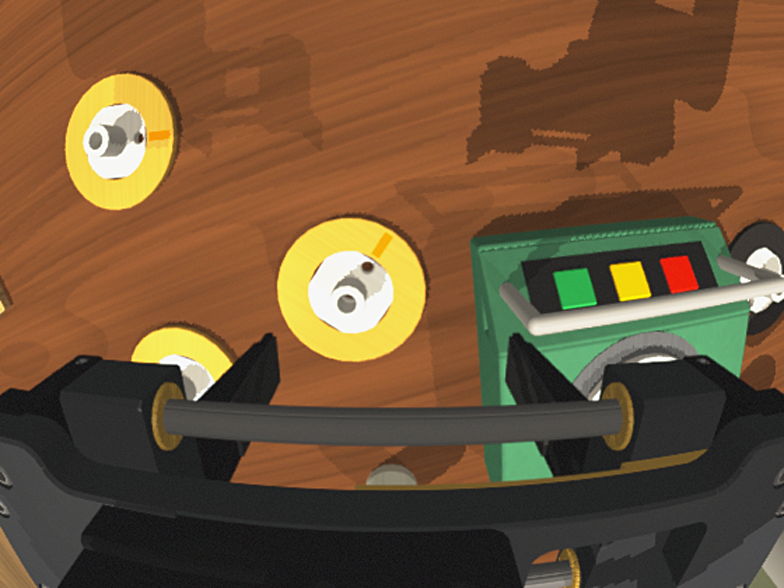

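Wrist picture: lap A is at (251,209), with its hole at (262,190) and orange bar at (273,175). The green, yellow and red keys are at (412,206), (450,200) and (485,195). Next I'll fit the lap precisely, then take a wrist look at the platter.

```bash
cat >> h.py <<'E'
def circ(p,mask,z,fish):
    c=max(cv2.findContours(mask.astype(np.uint8),cv2.RETR_EXTERNAL,cv2.CHAIN_APPROX_NONE)[0],key=cv2.contourArea)
    c=cv2.convexHull(c,returnPoints=True)[:,0]
    X=np.array([at_z(p,q,z,fish)[:2] for q in c])
    a,b,k=np.linalg.lstsq(np.c_[2*X,np.ones(len(X))],(X**2).sum(1),rcond=None)[0]
    return np.array([a,b]),np.sqrt(k+a*a+b*b)
E
python3 - <<'E'
from h import *
for n,near,fish in [('wrist',(251,209),1),('top',(322,224),0),('scene',(228,261),0)]:
  P=grab_frame(n);tr=nets.trace(P,'lap_brass')
  t=min(tr,key=lambda m:np.hypot(*(np.array(m['centre'])-near)))
  c,r=circ(P,t['pixels'],0.007,fish)
  m=cv2.cvtColor(P['frame'],cv2.COLOR_RGB2HSV)
  hull=np.zeros((420,560),np.uint8);cc=max(cv2.findContours(t['pixels'].astype(np.uint8),0,1)[0],key=cv2.contourArea);cv2.fillPoly(hull,[cv2.convexHull(cc)],1)
  hull=cv2.erode(hull,np.ones((3,3)))
  h,s,v=[m[...,i].astype(int) for i in range(3)]
  hb=np.median(h[(hull>0)&(s>100)]);o=(hull>0)&(s>110)&(v>150)&(h<hb-4)&(h>8)
  k,lab,st,ce=cv2.connectedComponentsWithStats(o.astype(np.uint8));
  j=1+np.argmax(st[1:,4]);bar=at_z(P,ce[j],0.009,fish)[:2]
  hm=min(nets.mark_of(P,'lap_brass_hole'),key=lambda m:np.hypot(*(np.array(m['centre'])-near)))['centre']
  H=at_z(P,hm,0.004,fish)[:2]
  print(n,t['centre'],c.round(4),r.round(4),'bar',st[j,4],(bar-c).round(4),np.degrees(np.arctan2(*(bar-c)[::-1])),'hole',(H-c).round(4),np.degrees(np.arctan2(*(H-c)[::-1])))
print(robot.sense()['tcp_pos'])
E
```

```text
wrist [250.9, 208.1] [ 0.4718 -0.143 ] 0.0652 bar 84 [-0.0313  0.0398] 128.19959733511533 hole [-0.0137  0.0253] 118.40959997318055
top [401.4, 203.1] [ 0.5128 -0.3358] 0.064 bar 2 [0.0141 0.0244] 59.975225640119056 hole [0.0243 0.0257] 46.64036111906546
scene [228.2, 260.1] [ 0.4714 -0.1399] 0.0662 bar 13 [-0.0326  0.0381] 130.56495870409034 hole [-0.0145  0.0114] 141.77129483134698
[ 0.45419899 -0.09462152  0.23163617]
```

step_arm(
  targets=[
    {"fingers": 1, "dx": -0.128, "dy": 0.173, "dz": -0.07, "rx": 0, "ry": 0, "rz": 0},
    {"fingers": 1, "dx": -0.128, "dy": 0.173, "dz": -0.07, "rx": 0, "ry": 0, "rz": 0},
    {"fingers": 1, "dx": -0.128, "dy": 0.173, "dz": -0.07, "rx": 0, "ry": 0, "rz": 0},
    {"fingers": 1, "dx": -0.128, "dy": 0.173, "dz": -0.07, "rx": 0, "ry": 0, "rz": 0},
    {"fingers": 1, "dx": -0.128, "dy": 0.173, "dz": -0.07, "rx": 0, "ry": 0, "rz": 0},
  ],
)

```text
t: 4.55
tcp_pos: [0.6313, 0.033, 0.3024]
tool_rot: [0.154, 0.988, 0.0, 0.001]
wrist_force: [-0.5, -1.5, 0.4]
grip_width: 0.0953
finger_force: 0.0
```

```bash
python3 - <<'E'
from h import *
W=grab_frame('wrist');save(W,'d.png',1.4)
s=robot.sense();print(s['tcp_pos'],s['joint_positions'])
for t in ['spindle_top','pin_top','seat','key_yellow_top','key_green_top','key_red_top','bar_mid']:
    print(t,[(np.round(m['centre'],1).tolist(),round(m['score'],2)) for m in nets.mark_of(W,t)[:3]])
E
```

```text
[0.63289167 0.03412067 0.30289145] [-5.06673990e-02  4.44544514e-01  1.44230341e+00  9.50938034e-04
  1.25179047e+00 -1.31292265e+00]
spindle_top [([300.0, 178.0], 0.84), ([290.0, 155.7], 0.36)]
pin_top [([298.1, 195.2], 0.86), ([164.2, 242.4], 0.32)]
seat [([297.5, 170.0], 0.8)]
key_yellow_top [([283.7, 76.7], 0.83), ([301.1, 171.5], 0.35)]
key_green_top [([245.1, 78.7], 0.96)]
key_red_top [([325.8, 71.7], 0.72)]
bar_mid [([287.2, 62.5], 0.62)]
```

View pics/d.png

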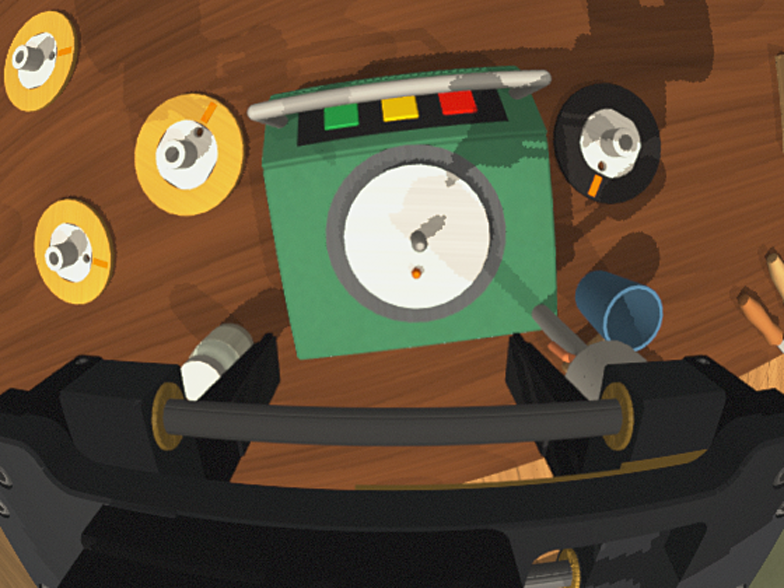

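The platter's white disc is centred near (297,166), with the spindle top at (300,170) and the pin at (297,195). The keys are at (245,80), (284,77) and (326,72).

```bash
python3 - <<'E'
from h import *
k={n:[] for n in ['key_green_top','key_yellow_top','key_red_top','pin_top','spindle_top']}
rough=dict(key_green_top=[.501,.04,.075],key_yellow_top=[.507,.083,.075],key_red_top=[.514,.128,.075],pin_top=[.643,.046,.1205],spindle_top=[.617,.052,.148])
for n,fish in [('wrist',1),('top',0),('scene',0)]:
  P=grab_frame(n);m=cv2.cvtColor(P['frame'],cv2.COLOR_RGB2HSV);h,s,v=[m[...,i].astype(int) for i in range(3)]
  c0=proj(P,[.617,.052,.112],fish).round().astype(int);rr=np.hypot(*(proj(P,[.617,.12,.112],fish)-c0))
  roi=cv2.circle(np.zeros((420,560),np.uint8),c0.tolist(),int(rr),1,-1)>0
  w=roi&(v>170)&(s<70);w=cv2.morphologyEx(w.astype(np.uint8),cv2.MORPH_OPEN,np.ones((3,3)))
  c,r=circ(P,w,.112,fish);print(n,'disc',c.round(4),r.round(4),np.round(P['pose'][:3,3],4))
  o=roi&(s>130)&(v>100)&(h<20);q=np.argwhere(o)
  near=np.hypot(*(q[:,::-1]-proj(P,rough['pin_top'],fish)).T)<rr*.3
  pc=q[near].mean(0)[::-1] if near.any() else None
  if pc is not None:
    X=at_z(P,pc,.117,fish)[:2];print('  pin',near.sum(),pc.round(1),X.round(4),'rel',(X-c).round(4),np.degrees(np.arctan2(*(X-c)[::-1])),np.hypot(*(X-c)))
  for t in k:
    ms=[a for a in nets.mark_of(P,t) if np.hypot(*(np.array(a['centre'])-proj(P,rough[t],fish)))<15]
    if ms: k[t].append(ray(P,ms[0]['centre'],fish)); print('  ',t,at_z(P,ms[0]['centre'],rough[t][2],fish).round(4))
for t in k: print(t,len(k[t]),[np.round(a,4) for a in tri(k[t])] if len(k[t])>1 else '')
s=robot.sense();print(s['t'],s['tcp_pos'],s['tool_rot'])
E
```

```text
wrist disc [0.6161 0.0558] 0.056 [0.5562 0.0516 0.4541]
  pin 37 [300.5 197.1] [0.6408 0.0471] rel [ 0.0247 -0.0087] -19.432636651582342 0.026243915965355746
   key_green_top [0.5015 0.0306 0.075 ]
   key_yellow_top [0.5128 0.076  0.075 ]
   key_red_top [0.519  0.1208 0.075 ]
   pin_top [0.6401 0.0489 0.1205]
   spindle_top [0.6148 0.0556 0.148 ]Traceback (most recent call last):
  File "<stdin>", line 9, in <module>
  File "h.py", line 30, in circ
    c=max(cv2.findContours(mask.astype(np.uint8),cv2.RETR_EXTERNAL,cv2.CHAIN_APPROX_NONE)[0],key=cv2.contourArea)
ValueError: max() iterable argument is empty
```

step_arm(
  targets=[
    {"fingers": 1, "dx": 0.1, "dy": -0.218, "dz": 0.05, "rx": 0, "ry": 0, "rz": 0},
    {"fingers": 1, "dx": 0.1, "dy": -0.218, "dz": 0.05, "rx": 0, "ry": 0, "rz": 0},
    {"fingers": 1, "dx": 0.1, "dy": -0.218, "dz": 0.05, "rx": 0, "ry": 0, "rz": 0},
    {"fingers": 1, "dx": 0.1, "dy": -0.218, "dz": 0.05, "rx": 0, "ry": 0, "rz": 0},
    {"fingers": 1, "dx": 0.1, "dy": -0.218, "dz": 0.05, "rx": 0, "ry": 0, "rz": 0},
  ],
)

```text
t: 5.8
tcp_pos: [0.4654, -0.1472, 0.2514]
tool_rot: [0.155, 0.988, -0.0, 0.0]
wrist_force: [0.8, -0.0, 0.5]
grip_width: 0.095
finger_force: 0.0
```

step_arm(
  targets=[
    {"fingers": 1, "dx": 0, "dy": 0, "dz": 0.05, "rx": 0, "ry": 0, "rz": 0},
    {"fingers": 1, "dx": 0, "dy": 0, "dz": 0.05, "rx": 0, "ry": 0, "rz": 0},
    {"fingers": 1, "dx": 0, "dy": 0, "dz": 0.05, "rx": 0, "ry": 0, "rz": 0},
    {"fingers": 1, "dx": 0, "dy": 0, "dz": 0.05, "rx": 0, "ry": 0, "rz": 0},
  ],
)

```text
t: 6.2
tcp_pos: [0.4682, -0.1459, 0.2032]
tool_rot: [0.154, 0.988, -0.0, 0.001]
wrist_force: [-0.2, 0.1, -0.5]
grip_width: 0.0951
finger_force: 0.0
```

```bash
cat > lap.py <<'E'
from h import *
def lap(P,fish,guess,z0=0.):
  near=proj(P,[guess[0],guess[1],z0+.009],fish)
  t=min(nets.trace(P,'lap_brass'),key=lambda m:np.hypot(*(np.array(m['centre'])-near)))
  c,r=circ(P,t['pixels'],z0+.007,fish)
  m=cv2.cvtColor(P['frame'],cv2.COLOR_RGB2HSV);h,s,v=[m[...,i].astype(int) for i in range(3)]
  cc=max(cv2.findContours(t['pixels'].astype(np.uint8),0,1)[0],key=cv2.contourArea)
  hull=cv2.erode(cv2.fillPoly(np.zeros((420,560),np.uint8),[cv2.convexHull(cc)],1),np.ones((3,3)))>0
  hb=np.median(h[hull&(s>100)]);o=hull&(s>110)&(v>150)&(h<hb-4)&(h>8)
  k,lab,st,ce=cv2.connectedComponentsWithStats(o.astype(np.uint8));j=1+np.argmax(st[1:,4])
  bar=at_z(P,ce[j],z0+.009,fish)[:2]
  # dark hole: darkest blob 27 mm out
  print('centre',c.round(4),'r',r.round(4),'bar n',st[j,4],np.hypot(*(bar-c)).round(4),'yaw',np.degrees(np.arctan2(*(bar-c)[::-1])).round(2))
  for a in nets.mark_of(P,'lap_brass_hole'):
    H=at_z(P,a['centre'],z0+.006,fish)[:2]-c
    if np.hypot(*H)<.05: print('  hole',H.round(4),np.hypot(*H).round(4),np.degrees(np.arctan2(*H[::-1])).round(2))
  return c
E
python3 - <<'E'
from lap import *
s=robot.sense();print(s['tcp_pos'],s['tool_rot'],np.abs(s['qvel']).max())
for i in range(2):
  W=grab_frame('wrist');lap(W,1,(.4718,-.143))
s=robot.sense();print(s['t'],s['tcp_pos'],s['joint_positions'])
S=grab_frame('scene');lap(S,0,(.4718,-.143))
E
```

```text
[ 0.46821705 -0.14587245  0.20318622] [ 1.54234038e-01  9.88033886e-01 -1.86065546e-04  9.30767577e-04] 0.00958381294290216
centre [ 0.4718 -0.1428] r 0.0649 bar n 119 0.0499 yaw 128.45
  hole [-0.0209  0.0236] 0.0315 131.48
centre [ 0.4717 -0.1425] r 0.0649 bar n 116 0.0497 yaw 128.51
  hole [-0.017   0.0223] 0.0281 127.23
6.5 [ 0.46741419 -0.14587824  0.20220047] [-4.37548144e-01  3.36886349e-01  1.91905654e+00  8.69382266e-05
  8.84667501e-01 -1.69831006e+00]
centre [ 0.4717 -0.1399] r 0.0655 bar n 12 0.0502 yaw 130.55
  hole [-0.0126  0.0136] 0.0185 132.77
```

step_arm(
  targets=[
    {"fingers": 1, "dx": -0.003, "dy": 0.0044, "dz": 0.05, "rx": 0, "ry": 0, "rz": 0},
    {"fingers": 1, "dx": -0.003, "dy": 0.0044, "dz": 0.1, "rx": 0, "ry": 0, "rz": 0},
    {"fingers": 1, "dx": -0.003, "dy": 0.0044, "dz": 0.14, "rx": 0, "ry": 0, "rz": 0},
    {"fingers": 1, "dx": -0.003, "dy": 0.0044, "dz": 0.17, "rx": 0, "ry": 0, "rz": 0},
    {"fingers": 1, "dx": -0.003, "dy": 0.0044, "dz": 0.17, "rx": 0, "ry": 0, "rz": 0},
  ],
)

```text
t: 7.15
tcp_pos: [0.4703, -0.1424, 0.0287]
tool_rot: [0.155, 0.988, 0.001, -0.002]
wrist_force: [-0.1, 0.1, -0.5]
grip_width: 0.095
finger_force: 0.0
```

step_arm(
  targets=[
    {"fingers": 0, "dx": 0, "dy": 0, "dz": 0, "rx": 0, "ry": 0, "rz": 0},
    {"fingers": -0.6, "dx": 0, "dy": 0, "dz": 0, "rx": 0, "ry": 0, "rz": 0},
    {"fingers": -0.6, "dx": 0, "dy": 0, "dz": 0, "rx": 0, "ry": 0, "rz": 0},
    {"fingers": -0.6, "dx": 0, "dy": 0, "dz": 0, "rx": 0, "ry": 0, "rz": 0},
    {"fingers": -0.6, "dx": 0, "dy": 0, "dz": 0, "rx": 0, "ry": 0, "rz": 0},
  ],
  squeeze=30,
)

```text
t: 7.65
tcp_pos: [0.4715, -0.1429, 0.0322]
tool_rot: [0.155, 0.988, -0.0, 0.001]
wrist_force: [-1.4, 0.6, -0.1]
grip_width: 0.0604
finger_force: 0.0
```

step_arm(
  targets=[
    {"fingers": -0.6, "dx": 0, "dy": 0, "dz": 0, "rx": 0, "ry": 0, "rz": 0},
    {"fingers": -0.6, "dx": 0, "dy": 0, "dz": 0, "rx": 0, "ry": 0, "rz": 0},
    {"fingers": -0.6, "dx": 0, "dy": 0, "dz": 0, "rx": 0, "ry": 0, "rz": 0},
    {"fingers": -0.6, "dx": 0, "dy": 0, "dz": 0, "rx": 0, "ry": 0, "rz": 0},
    {"fingers": -0.6, "dx": 0, "dy": 0, "dz": 0, "rx": 0, "ry": 0, "rz": 0},
  ],
)

```text
t: 8.15
tcp_pos: [0.4713, -0.1427, 0.0316]
tool_rot: [0.155, 0.988, 0.0, -0.0]
wrist_force: [0.7, 1.1, 1.4]
grip_width: 0.0293
finger_force: 30.0
```

step_arm(
  targets=[
    {"fingers": -1, "dx": 0, "dy": 0, "dz": 0, "rx": 0, "ry": 0, "rz": 0},
    {"fingers": -1, "dx": 0, "dy": 0, "dz": 0, "rx": 0, "ry": 0, "rz": 0},
    {"fingers": -1, "dx": 0, "dy": 0, "dz": 0, "rx": 0, "ry": 0, "rz": 0},
  ],
)

```text
t: 8.45
tcp_pos: [0.4713, -0.1428, 0.0316]
tool_rot: [0.155, 0.988, 0.0, -0.0]
wrist_force: [0.9, 2.6, 1.2]
grip_width: 0.0294
finger_force: 30.0
```

```bash
python3 - <<'E'
from lap import *
s=robot.sense();print(s['tcp_pos'],s['tool_rot'],s['grip_width'],s['finger_force'])
W=grab_frame('wrist');lap(W,1,(.4718,-.143))
E
```

```text
[ 0.47126887 -0.14276611  0.03159517] [ 1.54768789e-01  9.87950714e-01  7.39023640e-05 -4.54590573e-05] 0.029358053316593517 30.00053987838328
centre [ 0.4652 -0.1426] r 0.0606 bar n 504 0.045 yaw 124.04
  hole [-0.0139  0.0197] 0.0241 125.17
```

step_arm(
  targets=[
    {"fingers": -1, "dx": 0, "dy": 0, "dz": -0.03, "rx": 0, "ry": 0, "rz": 0},
    {"fingers": -1, "dx": 0, "dy": 0, "dz": -0.08, "rx": 0, "ry": 0, "rz": 0},
    {"fingers": -1, "dx": 0, "dy": 0, "dz": -0.13, "rx": 0, "ry": 0, "rz": 0},
    {"fingers": -1, "dx": 0, "dy": 0, "dz": -0.17, "rx": 0, "ry": 0, "rz": 0},
    {"fingers": -1, "dx": 0, "dy": 0, "dz": -0.19, "rx": 0, "ry": 0, "rz": 0},
  ],
  squeeze=45,
)

```text
t: 9.1
tcp_pos: [0.4717, -0.1431, 0.2249]
tool_rot: [0.155, 0.988, -0.001, 0.002]
wrist_force: [-0.2, -0.0, -4.8]
grip_width: 0.0296
finger_force: 45.0
```

step_arm(
  targets=[
    {"fingers": -1, "dx": -0.013, "dy": 0.04, "dz": 0, "rx": 0, "ry": 0, "rz": 8},
    {"fingers": -1, "dx": -0.028, "dy": 0.085, "dz": 0, "rx": 0, "ry": 0, "rz": 16},
    {"fingers": -1, "dx": -0.043, "dy": 0.13, "dz": 0, "rx": 0, "ry": 0, "rz": 24},
    {"fingers": -1, "dx": -0.056, "dy": 0.17, "dz": 0, "rx": 0, "ry": 0, "rz": 32},
    {"fingers": -1, "dx": -0.069, "dy": 0.21, "dz": 0, "rx": 0, "ry": 0, "rz": 40},
  ],
)

```text
t: 9.6
tcp_pos: [0.6018, 0.0377, 0.2211]
tool_rot: [0.486, 0.874, -0.0, -0.0]
wrist_force: [1.5, -0.5, -2.3]
grip_width: 0.0294
finger_force: 45.0
```

step_arm(
  targets=[
    {"fingers": -1, "dx": 0, "dy": 0, "dz": 0, "rx": 0, "ry": 0, "rz": 8},
    {"fingers": -1, "dx": 0, "dy": 0, "dz": 0, "rx": 0, "ry": 0, "rz": 16},
    {"fingers": -1, "dx": 0, "dy": 0, "dz": 0, "rx": 0, "ry": 0, "rz": 24},
    {"fingers": -1, "dx": 0, "dy": 0, "dz": 0, "rx": 0, "ry": 0, "rz": 32},
    {"fingers": -1, "dx": 0, "dy": 0, "dz": 0, "rx": 0, "ry": 0, "rz": 40},
  ],
)

```text
t: 10.1
tcp_pos: [0.6009, 0.0359, 0.221]
tool_rot: [0.756, 0.655, -0.001, -0.0]
wrist_force: [-0.4, 0.7, -2.9]
grip_width: 0.0292
finger_force: 45.0
```

step_arm(
  targets=[
    {"fingers": -1, "dx": 0, "dy": 0, "dz": 0, "rx": 0, "ry": 0, "rz": 8},
    {"fingers": -1, "dx": 0, "dy": 0, "dz": 0, "rx": 0, "ry": 0, "rz": 16},
    {"fingers": -1, "dx": 0, "dy": 0, "dz": 0, "rx": 0, "ry": 0, "rz": 24},
    {"fingers": -1, "dx": 0, "dy": 0, "dz": 0, "rx": 0, "ry": 0, "rz": 32},
    {"fingers": -1, "dx": 0, "dy": 0, "dz": 0, "rx": 0, "ry": 0, "rz": 40},
  ],
)

```text
t: 10.6
tcp_pos: [0.6008, 0.0358, 0.221]
tool_rot: [0.934, 0.357, -0.001, -0.0]
wrist_force: [0.2, 0.7, -2.2]
grip_width: 0.0287
finger_force: 45.0
```

step_arm(
  targets=[
    {"fingers": -1, "dx": 0, "dy": 0, "dz": 0, "rx": 0, "ry": 0, "rz": 8},
    {"fingers": -1, "dx": 0, "dy": 0, "dz": 0, "rx": 0, "ry": 0, "rz": 16},
    {"fingers": -1, "dx": 0, "dy": 0, "dz": 0, "rx": 0, "ry": 0, "rz": 24},
    {"fingers": -1, "dx": 0, "dy": 0, "dz": 0, "rx": 0, "ry": 0, "rz": 28},
    {"fingers": -1, "dx": 0, "dy": 0, "dz": 0, "rx": 0, "ry": 0, "rz": 28},
  ],
)

```text
t: 11.1
tcp_pos: [0.6009, 0.0359, 0.2211]
tool_rot: [0.992, 0.123, -0.001, -0.0]
wrist_force: [-0.7, 0.8, -2.3]
grip_width: 0.0291
finger_force: 45.0
```

```bash
python3 - <<'E'
from lap import *
s=robot.sense();p=s['tcp_pos'];Rm=R.from_quat(s['tool_rot']).as_matrix();print(s['t'],p,Rm.round(4).tolist(),s['joint_positions'],s['grip_width'],s['finger_force'])
print('yaw',np.degrees(np.arctan2(Rm[1,0],Rm[0,0])),'to go tool',Rm.T@(np.array([.616,.0557,p[2]])-p))
T=grab_frame('top');S=grab_frame('scene')
for P in (T,S):
  try: lap(P,0,p[:2],p[2]-.0316)
  except Exception as e: print(e)
E
```

```text
11.1 [0.60089653 0.03586853 0.22105973] [[0.9698, 0.2441, -0.0012], [0.2441, -0.9698, 0.0], [-0.0011, -0.0003, -1.0]] [-5.00552026e-02  4.69053124e-01  1.62945240e+00 -4.97291437e-05
  1.04424235e+00  1.27419320e+00] 0.029080317887291526 44.99970585107803
yaw 14.127598196220502 to go tool [ 1.94871559e-02 -1.55451775e-02 -1.71638116e-05]
attempt to get argmax of an empty sequence
centre [0.6023 0.0367] r 0.0661 bar n 19 0.0491 yaw -20.76
  hole [ 0.0245 -0.022 ] 0.0329 -41.87
```

```bash
python3 - <<'E'
from h import *
T=grab_frame('top')
def an(P,img,fish,cen,R0,pin,f):
  m=cv2.cvtColor(img,cv2.COLOR_BGR2HSV);h,s,v=[m[...,i].astype(int) for i in range(3)]
  roi=cv2.circle(np.zeros(h.shape,np.uint8),cen,R0,1,-1)>0
  w=roi&(v>165)&(s<70);w=cv2.morphologyEx(w.astype(np.uint8),cv2.MORPH_OPEN,np.ones((5,5)))
  c=cv2.convexHull(max(cv2.findContours(w,0,1)[0],key=cv2.contourArea))[:,0]
  X=np.array([at_z(P,f(q),.112,fish)[:2] for q in c]);a,b,k=np.linalg.lstsq(np.c_[2*X,np.ones(len(X))],(X**2).sum(1),rcond=None)[0];cc=np.array([a,b])
  pr=cv2.circle(np.zeros(h.shape,np.uint8),pin,14,1,-1)>0
  ex=np.where(pr,np.clip(s-60,0,None)*((h<22)),0).astype(float);yy,xx=np.indices(h.shape)
  q=np.array([(ex*xx).sum(),(ex*yy).sum()])/ex.sum()
  Y=at_z(P,f(q),.1175,fish)[:2]-cc
  print('disc',cc.round(4),np.sqrt(k+a*a+b*b).round(4),'pin px',q.round(1),np.hypot(*Y).round(4),np.degrees(np.arctan2(*Y[::-1])).round(2))
sc=742/260;sy=600/210
an(T,cv2.imread('pics/b.png'),0,(173,143),85,(182,111),lambda q:((q[0]+.5)/sc-.5+180,(q[1]+.5)/sy-.5+110))
W=grab_frame('wrist');p=np.eye(4);
# rebuild wrist pose at picture d : camera in tool frame from now
s=robot.sense();A=np.eye(4);A[:3,:3]=R.from_quat(s['tool_rot']).as_matrix();A[:3,3]=s['tcp_pos']
C=np.linalg.inv(A)@W['pose']
B=np.eye(4);B[:3,:3]=R.from_quat([.154,.988,0,.001]).as_matrix();B[:3,3]=[.6313,.033,.3024]
V=dict(W);V['pose']=B@C
an(V,cv2.imread('pics/d.png'),1,(418,235),95,(416,273),lambda q:((q[0]+.5)/1.4-.5,(q[1]+.5)/1.4-.5))
E
```

```text
disc [0.6156 0.0577] 0.0568 pin px [183.2 110.4] 0.0263 -19.86
disc [0.6156 0.0605] 0.056 pin px [415.9 273. ] 0.0261 -19.57
```

step_arm(
  targets=[
    {"fingers": -1, "dx": 0.0195, "dy": -0.016, "dz": 0, "rx": 0, "ry": 0, "rz": 0},
    {"fingers": -1, "dx": 0.0195, "dy": -0.016, "dz": 0.015, "rx": 0, "ry": 0, "rz": 0},
    {"fingers": -1, "dx": 0.0195, "dy": -0.016, "dz": 0.036, "rx": 0, "ry": 0, "rz": 0},
    {"fingers": -1, "dx": 0.0195, "dy": -0.016, "dz": 0.036, "rx": 0, "ry": 0, "rz": 0},
    {"fingers": -1, "dx": 0.0195, "dy": -0.016, "dz": 0.036, "rx": 0, "ry": 0, "rz": 0},
  ],
  squeeze=20,
)

```text
t: 11.95
tcp_pos: [0.6163, 0.0563, 0.1859]
tool_rot: [0.992, 0.124, -0.0, -0.0]
wrist_force: [-0.5, 0.2, -2.3]
grip_width: 0.03
finger_force: 20.0
```

step_arm(
  targets=[
    {"fingers": -1, "dx": 0, "dy": 0, "dz": 0.006, "rx": 0, "ry": 0, "rz": 0},
    {"fingers": -1, "dx": 0, "dy": 0, "dz": 0.012, "rx": 0, "ry": 0, "rz": 0},
    {"fingers": -1, "dx": 0, "dy": 0, "dz": 0.018, "rx": 0, "ry": 0, "rz": 0},
    {"fingers": -1, "dx": 0, "dy": 0, "dz": 0.018, "rx": 0, "ry": 0, "rz": 0},
  ],
)

```text
t: 12.35
tcp_pos: [0.6154, 0.0567, 0.1666]
tool_rot: [0.992, 0.123, -0.001, -0.001]
wrist_force: [-2.5, 4.1, -6.1]
grip_width: 0.0298
finger_force: 20.0
```

```bash
python3 - <<'E'
from h import *
s=robot.sense();p=s['tcp_pos'];Rm=R.from_quat(s['tool_rot']).as_matrix();print(s['t'],p,s['wrist_force'],s['torque'],s['grip_width'])
print('yaw',np.degrees(np.arctan2(Rm[1,0],Rm[0,0])),'tool F',Rm.T@s['wrist_force'])
E
```

```text
12.35 [0.6153517  0.05672679 0.16662994] [-2.48277721  4.13342316 -6.13429222] [ 0.66425882  0.63904922 -0.0079833 ] 0.02978504878889617
yaw 14.184229142904284 tool F [-1.38193171 -4.60724074  6.14349317]
```

step_arm(
  targets=[
    {"fingers": -1, "dx": -0.0005, "dy": -0.0012, "dz": 0, "rx": 0, "ry": 0, "rz": 0},
    {"fingers": -1, "dx": -0.0005, "dy": -0.0012, "dz": 0, "rx": 0, "ry": 0, "rz": 0},
    {"fingers": -1, "dx": -0.0005, "dy": -0.0012, "dz": 0, "rx": 0, "ry": 0, "rz": 0},
  ],
)

```text
t: 12.65
tcp_pos: [0.6155, 0.0573, 0.1678]
tool_rot: [0.992, 0.124, 0.0, 0.0]
wrist_force: [-0.4, 1.3, -3.0]
grip_width: 0.0299
finger_force: 20.0
```

```bash
python3 - <<'E'
from h import *
for i in range(2):
  s=robot.sense();p=s['tcp_pos'];Rm=R.from_quat(s['tool_rot']).as_matrix();print(s['t'],p,s['wrist_force'],s['torque'],s['grip_width'])
  print('yaw',np.degrees(np.arctan2(Rm[1,0],Rm[0,0])),'tool F',Rm.T@s['wrist_force']);
  P=grab_frame('scene') if not i else 0
E
```

```text
12.65 [0.61548537 0.05727966 0.16775819] [-0.36156663  1.28594384 -2.99746942] [0.06935987 0.33537634 0.02083567] 0.029892182844999608
yaw 14.197214855794957 tool F [-0.03595922 -1.33567373  2.99731339]
12.7 [0.61551763 0.05726724 0.16776037] [-0.42299129  0.96449932 -4.37230898] [0.09928057 0.34791634 0.03527807] 0.029342228091864035
yaw 14.18754423672027 tool F [-0.17526262 -1.03909138  4.37216634]
```

step_arm(
  targets=[
    {"fingers": -1, "dx": 0, "dy": -0.0005, "dz": 0.005, "rx": 0, "ry": 0, "rz": 0},
    {"fingers": -1, "dx": 0, "dy": -0.0005, "dz": 0.01, "rx": 0, "ry": 0, "rz": 0},
    {"fingers": -1, "dx": 0, "dy": -0.0005, "dz": 0.014, "rx": 0, "ry": 0, "rz": 0},
    {"fingers": -1, "dx": 0, "dy": -0.0005, "dz": 0.017, "rx": 0, "ry": 0, "rz": 0},
    {"fingers": -1, "dx": 0, "dy": -0.0005, "dz": 0.017, "rx": 0, "ry": 0, "rz": 0},
  ],
)

```text
t: 13.2
tcp_pos: [0.6152, 0.0578, 0.15]
tool_rot: [0.992, 0.124, -0.0, -0.0]
wrist_force: [0.1, -0.6, -3.6]
grip_width: 0.0301
finger_force: 20.0
```

step_arm(
  targets=[
    {"fingers": -1, "dx": 0, "dy": 0, "dz": 0.0015, "rx": 0, "ry": 0, "rz": 0},
    {"fingers": -1, "dx": 0, "dy": 0, "dz": 0.003, "rx": 0, "ry": 0, "rz": 0},
    {"fingers": -1, "dx": 0, "dy": 0, "dz": 0.003, "rx": 0, "ry": 0, "rz": 0},
  ],
)

```text
t: 13.5
tcp_pos: [0.6153, 0.0578, 0.1475]
tool_rot: [0.992, 0.124, -0.0, -0.0]
wrist_force: [-0.4, -0.1, -3.1]
grip_width: 0.0296
finger_force: 20.0
```

```bash
python3 - <<'E'
from h import *
s=robot.sense();p=s['tcp_pos'];Rm=R.from_quat(s['tool_rot']).as_matrix();print(s['t'],p,s['wrist_force'],s['torque'],s['grip_width'])
print('yaw',np.degrees(np.arctan2(Rm[1,0],Rm[0,0])),'tool F',Rm.T@s['wrist_force']);
E
```

```text
13.5 [0.61526645 0.05779822 0.14749251] [-0.44804628 -0.08042557 -3.09965785] [-0.06683994  0.1628441  -0.00744591] 0.02964602310007932
yaw 14.192683966204292 tool F [-0.45393195 -0.0315847   3.09968397]
```

step_arm(
  targets=[
    {"fingers": -1, "dx": 0, "dy": 0, "dz": 0.0015, "rx": 0, "ry": 0, "rz": 0},
    {"fingers": -1, "dx": 0, "dy": 0, "dz": 0.003, "rx": 0, "ry": 0, "rz": 0},
    {"fingers": -1, "dx": 0, "dy": 0, "dz": 0.004, "rx": 0, "ry": 0, "rz": 0},
    {"fingers": -1, "dx": 0, "dy": 0, "dz": 0.004, "rx": 0, "ry": 0, "rz": 0},
  ],
)

```text
t: 13.9
tcp_pos: [0.6153, 0.0579, 0.1437]
tool_rot: [0.992, 0.124, 0.0, -0.0]
wrist_force: [-0.8, 0.4, -2.2]
grip_width: 0.0296
finger_force: 20.0
```

step_arm(
  targets=[
    {"fingers": 0, "dx": 0, "dy": 0, "dz": 0.0005, "rx": 0, "ry": 0, "rz": 0},
    {"fingers": 0, "dx": 0, "dy": 0, "dz": 0.0005, "rx": 0, "ry": 0, "rz": 0},
    {"fingers": 0, "dx": 0, "dy": 0, "dz": 0.0005, "rx": 0, "ry": 0, "rz": 0},
    {"fingers": 0, "dx": 0, "dy": 0, "dz": 0.0005, "rx": 0, "ry": 0, "rz": 0},
    {"fingers": 0, "dx": 0, "dy": 0, "dz": 0.0005, "rx": 0, "ry": 0, "rz": 0},
  ],
)

```text
t: 14.4
tcp_pos: [0.6153, 0.0578, 0.1432]
tool_rot: [0.992, 0.123, 0.0, -0.0]
wrist_force: [-0.2, -0.5, -1.0]
grip_width: 0.0473
finger_force: 0.0
```

step_arm(
  targets=[
    {"fingers": 0, "dx": 0, "dy": 0, "dz": -0.03, "rx": 0, "ry": 0, "rz": 0},
    {"fingers": 0, "dx": 0, "dy": 0, "dz": -0.08, "rx": 0, "ry": 0, "rz": 0},
    {"fingers": 0, "dx": 0, "dy": 0, "dz": -0.13, "rx": 0, "ry": 0, "rz": 0},
    {"fingers": 0, "dx": 0, "dy": 0, "dz": -0.17, "rx": 0, "ry": 0, "rz": 0},
    {"fingers": 0, "dx": 0, "dy": 0, "dz": -0.17, "rx": 0, "ry": 0, "rz": 0},
  ],
)

```text
t: 14.9
tcp_pos: [0.6166, 0.0579, 0.3192]
tool_rot: [0.992, 0.124, 0.005, 0.001]
wrist_force: [0.1, -0.5, -0.7]
grip_width: 0.0477
finger_force: 0.0
```

```bash
python3 - <<'E'
from lap import *
s=robot.sense();print(s['tcp_pos'],s['wrist_force'])
W=grab_frame('wrist');S=grab_frame('scene')
a=cv2.resize(S['frame'][170:320,220:420],(560,420),interpolation=cv2.INTER_CUBIC)
cv2.imwrite('pics/e.png',cv2.resize(np.vstack([W['frame'],a])[:,:,::-1],None,fx=.71,fy=.71))
for P,f in ((W,1),(S,0)):
  try: lap(P,f,(.6155,.057),.112)
  except Exception as e: print(e)
E
```

```text
[0.61664671 0.05788072 0.31918199] [ 0.08214264 -0.4703895  -0.70430546]
centre [0.6176 0.0557] r 0.0642 bar n 34 0.0265 yaw -18.5
  hole [ 0.0262 -0.0118] 0.0288 -24.25
centre [0.6159 0.0585] r 0.065 bar n 18 0.0483 yaw -21.3
  hole [ 0.0243 -0.0113] 0.0268 -24.94
```

View pics/e.png

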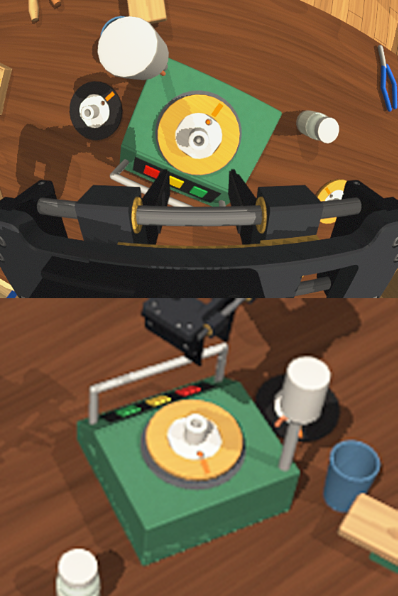

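The wrist picture (top) and enlarged scene crop (bottom) show the brass lap lying level on the platter, with the orange pin in its hole. It's released. Next, go to the keypad with the fingers shut.

step_arm(
  targets=[
    {"fingers": -1, "dx": -0.04, "dy": -0.019, "dz": 0, "rx": 0, "ry": 0, "rz": 8},
    {"fingers": -1, "dx": -0.08, "dy": -0.038, "dz": 0, "rx": 0, "ry": 0, "rz": 16},
    {"fingers": -1, "dx": -0.12, "dy": -0.057, "dz": 0, "rx": 0, "ry": 0, "rz": 24},
    {"fingers": -1, "dx": -0.15, "dy": -0.07, "dz": 0, "rx": 0, "ry": 0, "rz": 24},
    {"fingers": -1, "dx": -0.1675, "dy": -0.076, "dz": 0.02, "rx": 0, "ry": 0, "rz": 24},
  ],
  squeeze=20,
)

```text
t: 15.7
tcp_pos: [0.4326, 0.0909, 0.294]
tool_rot: [0.996, -0.085, 0.001, -0.0]
wrist_force: [-0.4, -1.1, -0.8]
grip_width: 0.0132
finger_force: 0.0
```

step_arm(
  targets=[
    {"fingers": -1, "dx": 0, "dy": 0, "dz": 0, "rx": 0, "ry": 8, "rz": 0},
    {"fingers": -1, "dx": 0, "dy": 0, "dz": 0, "rx": 0, "ry": 16, "rz": 0},
    {"fingers": -1, "dx": 0, "dy": 0, "dz": 0, "rx": 0, "ry": 24, "rz": 0},
    {"fingers": -1, "dx": 0, "dy": 0, "dz": 0.02, "rx": 0, "ry": 32, "rz": 0},
    {"fingers": -1, "dx": 0, "dy": 0, "dz": 0.04, "rx": 0, "ry": 40, "rz": 0},
  ],
)

```text
t: 16.2
tcp_pos: [0.4355, 0.0816, 0.2704]
tool_rot: [0.95, -0.085, 0.298, 0.034]
wrist_force: [0.2, -1.7, 0.3]
grip_width: 0.0003
finger_force: 0.0
```

```bash
cat > keys.py <<'E'
from h import *
P=grab_frame('wrist')
s=robot.sense();print(s['t'],s['tcp_pos'],s['wrist_force'],s['grip_width'],s['joint_positions'].round(3));Rm=R.from_quat(s['tool_rot']).as_matrix();print(Rm.round(4).tolist())
save(P,'f%d.png'%int(s['t']*10),1)
for z in (.074,):
  for t in ['key_green_top','key_yellow_top','key_red_top','bar_mid']:
    tr=[(np.round(m['centre'],1).tolist(),round(m['score'],2),int(m['pixels'].sum())) for m in nets.trace(P,t)[:2]] if t[0]=='k' else ''
    for m in nets.mark_of(P,t)[:2]: print(t,np.round(m['centre'],1),round(m['score'],2),at_z(P,m['centre'],z if t[0]=='k' else .145,1).round(4),tr)
E
python3 keys.py; ls pics
```

```text
16.25 [0.43538071 0.08025074 0.26968105] [-0.82294162 -0.38919233 -1.3878978 ] 0.00044180564633337075 [ 0.149  0.044  2.251 -0.665  0.331  2.476]
[[0.8063, -0.1826, 0.5626], [-0.14, -0.983, -0.1183], [0.5747, 0.0166, -0.8182]]
key_green_top [312.2 229.6] 0.97 [0.505  0.0258 0.074 ] [([311.3, 231.1], 0.71, 490), ([251.0, 191.4], 0.44, 27027)]
key_yellow_top [310.7 231. ] 0.73 [0.5036 0.0279 0.074 ] [([310.6, 232.7], 0.7, 483), ([268.5, 230.6], 0.6, 516)]
key_yellow_top [272.5 232.4] 0.65 [0.5099 0.0721 0.074 ] [([310.6, 232.7], 0.7, 483), ([268.5, 230.6], 0.6, 516)]
key_red_top [228.7 231.5] 0.68 [0.5199 0.1224 0.074 ] [([227.3, 232.0], 0.95, 477)]
bar_mid [270.9 215.3] 0.65 [0.5077 0.0734 0.145 ] 
a.png
b.png
c.png
d.png
e.png
f162.png
```

```bash
cat > kin.py <<'E'
from h import *
from scipy.optimize import least_squares
D=[([1.1544,.490893,1.558911,0,1.0917,-.1056],[.19111,.59507,.23166]),
([-.361739,.26696,1.930558,-.00165,.941054,-1.6182],[.456407,-.102603,.231892]),
([-.050667,.444545,1.442303,.00095,1.25179,-1.312923],[.632892,.034121,.302891]),
([-.437548,.336886,1.919057,0,.884668,-1.69831],[.467414,-.145878,.2022]),
([-.050055,.469053,1.629452,-.00005,1.044242,1.274193],[.600897,.035869,.22106])]
def fk(q,p):
  a1,d1,L2,L3,e,Lt=p;Y=lambda a:R.from_euler('y',a).as_matrix();Z=lambda a:R.from_euler('z',a).as_matrix()
  A=Z(q[0]);x=A@[a1,0,d1];A=A@Y(q[1]);x=x+A@[0,0,L2];A=A@Y(q[2]);x=x+A@[e,0,L3];A=A@Z(S4*q[3])@Y(q[4]);x=x+A@[0,0,Lt];A=A@Z(S6*q[5]+O6)
  return x,A
S4,S6,O6=1,1,np.pi/2
s=robot.sense();Rn=R.from_quat(s['tool_rot']).as_matrix()
E
python3 - <<'E'
import kin;from kin import *
D=D+[(s['joint_positions'],s['tcp_pos'])]
for S4 in (1,-1):
  kin.S4=S4
  f=least_squares(lambda p:np.concatenate([fk(q,p)[0]-x for q,x in D]),[.1,.4,.4,.4,0,.2])
  print(S4,f.x.round(4),np.abs(f.fun).max())
  for S6 in(1,-1):
    kin.S6=S6
    A=fk(s['joint_positions'],f.x)[1];print(S6,(A.T@Rn).round(3).tolist())
E
```

```text
1 [0.1091 0.2458 0.4576 0.3767 0.0969 0.1534] 0.06695624390838054
1 [[1.0, -0.0, 0.0], [0.0, 1.0, -0.0], [-0.0, 0.0, 1.0]]
-1 [[0.176, 0.984, -0.0], [-0.984, 0.176, -0.0], [-0.0, 0.0, 1.0]]
-1 [0.0576 0.2226 0.5186 0.3929 0.0715 0.2014] 0.06633116851214457
1 [[0.332, 0.86, 0.386], [-0.938, 0.346, 0.036], [-0.103, -0.374, 0.922]]
-1 [[-0.864, 0.493, 0.103], [-0.493, -0.786, -0.374], [-0.103, -0.374, 0.922]]
```

```bash
sed -i 's/a1,d1,L2,L3,e,Lt=p/a1,d1,L2,L3,e,Lt,b=p/; s/A@\[a1,0,d1\]/A@[a1,b,d1]/' kin.py
cat >> kin.py <<'E'
D=D+[([0.149,0.044,2.251,-0.665,0.331,2.476],[0.43538071,0.08025074,0.26968105])]
par=least_squares(lambda p:np.concatenate([fk(q,p)[0]-x for q,x in D]),[.1,.4,.4,.4,0,.2,.06]).x
lo=np.array([-3.1,-.84,.05,-1.13,.06,-2.69]);hi=np.array([3.1,2.19,2.79,4.28,2.93,2.69])
def ik(x,A,seeds=40,q0=None):
  out=[];rng=np.random.default_rng(0)
  for i in range(seeds):
    z=q0 if q0 is not None and i==0 else rng.uniform(lo,hi);z=np.clip(z,lo+1e-3,hi-1e-3)
    f=least_squares(lambda q:np.r_[fk(q,par)[0]-x,.2*R.from_matrix(fk(q,par)[1]@A.T).as_rotvec()],z,bounds=(lo,hi))
    if np.abs(f.fun).max()<1e-4 and not any(np.abs(f.x-o).max()<.02 for o in out): out.append(f.x)
  return out
def toolrot(yaw,tilt,flip):
  z=np.array([np.sin(tilt)*np.cos(yaw),np.sin(tilt)*np.sin(yaw),-np.cos(tilt)])
  y=np.array([np.sin(yaw),-np.cos(yaw),0])*(-1 if flip else 1)
  return np.c_[np.cross(y,z),y,z]
E
python3 - <<'E'
from kin import *
print(par.round(4),[np.abs(fk(q,par)[0]-x).max().round(4) for q,x in D])
for nm,k in (('Y',[.508,.078,.075]),('G',[.499,.031,.075])):
 for tl in (40,30):
  for fl in (0,1):
   A=toolrot(np.radians(-10),np.radians(tl),fl)
   for d in (.117,.017):
    print(nm,tl,fl,d,[q.round(2).tolist() for q in ik(np.array(k)-d*A[:,2],A)])
E
```

```text
[-1.000e-04  1.969e-01  5.866e-01  4.112e-01  4.310e-02  2.548e-01
  6.590e-02] [np.float64(0.0), np.float64(0.0), np.float64(0.0), np.float64(0.0), np.float64(0.0), np.float64(0.0001)]
Y 40 0 0.117 [[0.19, 0.3, 2.45, 3.85, 0.36, -1.96]]
Y 40 0 0.017 [[0.12, 0.56, 2.39, 3.54, 0.52, -1.69]]
Y 40 1 0.117 [[0.19, 0.3, 2.45, 3.85, 0.36, 1.18]]
Y 40 1 0.017 [[0.12, 0.56, 2.39, 3.54, 0.52, 1.46]]
Y 30 0 0.117 []
Y 30 0 0.017 [[0.09, 0.5, 2.29, 3.85, 0.21, -2.03]]
Y 30 1 0.117 [[0.13, 0.25, 2.31, -1.11, 0.17, -0.2]]
Y 30 1 0.017 [[0.09, 0.5, 2.29, 3.85, 0.21, 1.11]]
G 40 0 0.117 [[0.02, 0.28, 2.51, 3.52, 0.36, -1.77]]
G 40 0 0.017 [[-0.01, 0.55, 2.44, 3.34, 0.55, -1.62]]
G 40 1 0.117 [[0.02, 0.28, 2.51, 3.52, 0.36, 1.37]]
G 40 1 0.017 [[-0.01, 0.55, 2.44, 3.34, 0.55, 1.53]]
G 30 0 0.117 []
G 30 0 0.017 [[-0.03, 0.49, 2.33, 3.49, 0.21, -1.78]]
G 30 1 0.117 [[-0.01, 0.23, 2.35, -1.09, 0.09, -0.34]]
G 30 1 0.017 [[-0.03, 0.49, 2.33, 3.49, 0.21, 1.36]]
```

```bash
cat > path.py <<'E'
from kin import *
q0=np.array(s['joint_positions']);print('qvel',np.abs(s['qvel']).max(),q0.round(3))
A=toolrot(np.radians(-9.5),np.radians(40),0);K=np.array([.509,.0745,.0745])
g=ik(K-.117*A[:,2],A)[0];print(g.round(3))
N=25;T=[]
for i in range(N+1):
  u=i/N;u=u*u*(3-2*u)*.5+u*.5;q=q0+(g-q0)*u;q[4]+=.12*np.sin(np.pi*u);x,a=fk(q,par);T.append((x,a))
  if i%5==0: print(i,q.round(2),x.round(3),'tip',(x+.017*a[:,2]).round(3))
dq=max(np.degrees(np.linalg.norm(R.from_matrix(T[i][1].T@T[i+1][1]).as_rotvec())) for i in range(N));print('max rot/row',dq)
for c in range(0,N,5):
  x0,a0=T[c]
  for i in range(c+1,c+6):
    x,a=T[i];print(i,(a0.T@(x-x0)*1000).round(1),np.degrees(R.from_matrix(a0.T@a).as_rotvec()).round(1))
E
python3 path.py
```

```text
qvel 0.02096914065423526 [ 0.147  0.044  2.24  -0.633  0.341  2.445]
[ 0.171  0.303  2.455  3.796  0.356 -1.933]
0 [ 0.15  0.04  2.24 -0.63  0.34  2.44] [0.438 0.081 0.272] tip [0.447 0.079 0.258]
5 [0.15 0.08 2.27 0.04 0.4  1.78] [0.39  0.13  0.224] tip [0.396 0.131 0.209]
10 [0.16 0.14 2.32 1.03 0.46 0.8 ] [0.376 0.224 0.217] tip [0.381 0.231 0.202]
15 [ 0.16  0.21  2.37  2.13  0.46 -0.29] [0.442 0.236 0.239] tip [0.453 0.245 0.228]
20 [ 0.17  0.26  2.42  3.12  0.41 -1.27] [0.471 0.148 0.21 ] tip [0.483 0.15  0.199]
25 [ 0.17  0.3   2.46  3.8   0.36 -1.93] [0.435 0.087 0.164] tip [0.446 0.085 0.151]
max rot/row 4.693049516483061
1 [-12.1  -3.7   2.4] [ 0.8 -2.3 -0.4]
2 [-26.2  -9.3   4.6] [ 2.  -5.  -0.9]
3 [-41.6 -17.    6.3] [ 3.8 -7.9 -1.4]
4 [-57.6 -27.3   7. ] [  6.1 -10.9  -2. ]
5 [-73.1 -40.3   6.8] [  9.2 -13.7  -2.5]
6 [-12.7 -16.    4.3] [ 3.7 -2.3 -0.7]
7 [-22.6 -34.2   7.2] [ 7.9 -4.  -1.4]
8 [-28.6 -53.7   8.8] [12.5 -4.6 -2. ]
9 [-29.8 -73.2   9.2] [17.2 -4.2 -2.5]
10 [-26.  -91.1   8.7] [21.5 -2.5 -2.7]
11 [  9.5 -13.6   4.3] [ 3.6  2.8 -0.7]
12 [ 22.7 -22.6   7. ] [ 6.1  6.6 -1.3]
13 [ 38.3 -25.8   8.3] [ 7.3 10.9 -1.7]
14 [ 54.5 -22.9   8.5] [ 7.1 15.4 -2.1]
15 [ 69.6 -13.9   8.1] [ 5.5 19.7 -2.3]
16 [11.6 14.7  1.9] [-2.8  3.6 -0.7]
17 [19.6 33.1  2. ] [-6.5  6.4 -1.4]
18 [23.4 53.7  0.4] [-10.8   8.2  -2. ]
19 [23.  74.8 -2.6] [-15.3   8.9  -2.5]
20 [18.9 95.2 -6.6] [-19.8   8.8  -2.8]
21 [-7.7 18.9  0.8] [-4.1 -0.9 -0.7]
22 [-17.   35.7   0.3] [-7.6 -2.2 -1.3]
23 [-27.1  49.8  -1.2] [-10.7  -3.9  -1.9]
24 [-37.1  61.3  -3.2] [-13.1  -5.6  -2.3]
25 [-46.1  70.2  -5.4] [-15.   -7.3  -2.7]
```

step_arm(
  targets=[
    {"fingers": -1, "dx": -0.012, "dy": -0.004, "dz": 0.002, "rx": 0.8, "ry": -2.3, "rz": -0.4},
    {"fingers": -1, "dx": -0.026, "dy": -0.009, "dz": 0.005, "rx": 2.0, "ry": -5.0, "rz": -0.9},
    {"fingers": -1, "dx": -0.042, "dy": -0.017, "dz": 0.006, "rx": 3.8, "ry": -7.9, "rz": -1.4},
    {"fingers": -1, "dx": -0.058, "dy": -0.027, "dz": 0.007, "rx": 6.1, "ry": -10.9, "rz": -2.0},
    {"fingers": -1, "dx": -0.073, "dy": -0.04, "dz": 0.007, "rx": 9.2, "ry": -13.7, "rz": -2.5},
  ],
)

```text
t: 17.1
tcp_pos: [0.3897, 0.1304, 0.224]
tool_rot: [0.98, -0.044, 0.187, -0.047]
wrist_force: [-0.5, 1.0, 0.0]
grip_width: 0.0005
finger_force: 0.0
```

step_arm(
  targets=[
    {"fingers": -1, "dx": -0.013, "dy": -0.016, "dz": 0.004, "rx": 3.7, "ry": -2.3, "rz": -0.7},
    {"fingers": -1, "dx": -0.023, "dy": -0.034, "dz": 0.007, "rx": 7.9, "ry": -4.0, "rz": -1.4},
    {"fingers": -1, "dx": -0.029, "dy": -0.054, "dz": 0.009, "rx": 12.5, "ry": -4.6, "rz": -2.0},
    {"fingers": -1, "dx": -0.03, "dy": -0.073, "dz": 0.009, "rx": 17.2, "ry": -4.2, "rz": -2.5},
    {"fingers": -1, "dx": -0.026, "dy": -0.091, "dz": 0.009, "rx": 21.5, "ry": -2.5, "rz": -2.7},
  ],
)

```text
t: 17.6
tcp_pos: [0.3764, 0.2242, 0.2166]
tool_rot: [0.958, 0.016, 0.174, -0.226]
wrist_force: [0.1, 0.3, -0.7]
grip_width: 0.0002
finger_force: 0.0
```

```bash
python3 -c "
from bench import robot
s=robot.sense();print(s['t'],s['joint_positions'].round(3),s['tcp_pos'])"
```

```text
17.6 [0.154 0.143 2.323 1.05  0.458 0.779] [0.37638434 0.22418972 0.21662039]
```

Tracking exactly as planned; continue.

step_arm(
  targets=[
    {"fingers": -1, "dx": 0.0095, "dy": -0.0135, "dz": 0.004, "rx": 3.6, "ry": 2.8, "rz": -0.7},
    {"fingers": -1, "dx": 0.023, "dy": -0.0225, "dz": 0.007, "rx": 6.1, "ry": 6.6, "rz": -1.3},
    {"fingers": -1, "dx": 0.038, "dy": -0.026, "dz": 0.008, "rx": 7.3, "ry": 10.9, "rz": -1.7},
    {"fingers": -1, "dx": 0.0545, "dy": -0.023, "dz": 0.0085, "rx": 7.1, "ry": 15.4, "rz": -2.1},
    {"fingers": -1, "dx": 0.0695, "dy": -0.014, "dz": 0.008, "rx": 5.5, "ry": 19.7, "rz": -2.3},
  ],
)

```text
t: 18.1
tcp_pos: [0.4435, 0.2355, 0.2393]
tool_rot: [0.902, 0.003, 0.34, -0.265]
wrist_force: [-0.1, 0.2, 1.2]
grip_width: 0.0006
finger_force: 0.0
```

step_arm(
  targets=[
    {"fingers": -1, "dx": 0.0115, "dy": 0.0145, "dz": 0.002, "rx": -2.8, "ry": 3.6, "rz": -0.7},
    {"fingers": -1, "dx": 0.0195, "dy": 0.033, "dz": 0.002, "rx": -6.5, "ry": 6.4, "rz": -1.4},
    {"fingers": -1, "dx": 0.0235, "dy": 0.0535, "dz": 0, "rx": -10.8, "ry": 8.2, "rz": -2.0},
    {"fingers": -1, "dx": 0.023, "dy": 0.075, "dz": -0.0025, "rx": -15.3, "ry": 8.9, "rz": -2.5},
    {"fingers": -1, "dx": 0.019, "dy": 0.095, "dz": -0.0065, "rx": -19.8, "ry": 8.8, "rz": -2.8},
  ],
)

```text
t: 18.6
tcp_pos: [0.4711, 0.1468, 0.209]
tool_rot: [0.906, -0.053, 0.408, -0.096]
wrist_force: [0.8, 0.2, -0.3]
grip_width: 0.0003
finger_force: 0.0
```

step_arm(
  targets=[
    {"fingers": -1, "dx": -0.0075, "dy": 0.019, "dz": 0.001, "rx": -4.1, "ry": -0.9, "rz": -0.7},
    {"fingers": -1, "dx": -0.017, "dy": 0.0355, "dz": 0, "rx": -7.6, "ry": -2.2, "rz": -1.3},
    {"fingers": -1, "dx": -0.027, "dy": 0.05, "dz": -0.001, "rx": -10.7, "ry": -3.9, "rz": -1.9},
    {"fingers": -1, "dx": -0.037, "dy": 0.0615, "dz": -0.003, "rx": -13.1, "ry": -5.6, "rz": -2.3},
    {"fingers": -1, "dx": -0.046, "dy": 0.07, "dz": -0.0055, "rx": -15.0, "ry": -7.3, "rz": -2.7},
  ],
)

```text
t: 19.1
tcp_pos: [0.435, 0.0862, 0.1636]
tool_rot: [0.936, -0.078, 0.341, 0.029]
wrist_force: [0.9, 0.9, 0.4]
grip_width: 0.0005
finger_force: 0.0
```

step_arm(
  targets=[
    {"fingers": -1, "dx": 0, "dy": 0, "dz": 0, "rx": 0, "ry": 0, "rz": 0},
    {"fingers": -1, "dx": 0, "dy": 0, "dz": 0, "rx": 0, "ry": 0, "rz": 0},
  ],
)

```text
t: 19.3
tcp_pos: [0.4353, 0.087, 0.164]
tool_rot: [0.936, -0.078, 0.342, 0.028]
wrist_force: [0.6, 1.0, -0.4]
grip_width: 0.0006
finger_force: 0.0
```

```bash
python3 keys.py; ls pics|grep f
```

```text
19.35 [0.4352526  0.08700663 0.16406786] [-0.16327142 -0.70215208  0.20570255] 0.0006664588958402851 [ 0.17   0.304  2.456  3.787  0.358 -1.924]
[[0.7545, -0.1643, 0.6354], [-0.1264, -0.9864, -0.105], [0.644, -0.0011, -0.765]]
key_green_top [334.  207.9] 0.61 [0.5044 0.0257 0.074 ] [([330.9, 206.9], 0.96, 1074)]
key_yellow_top [277.8 209.7] 0.59 [0.5107 0.0744 0.074 ] [([277.8, 208.2], 0.73, 1126)]
key_red_top [222.1 207.1] 0.97 [0.5212 0.1222 0.074 ] [([221.3, 206.9], 0.59, 1061)]
bar_mid [276.2 172. ] 0.73 [0.5061 0.0758 0.145 ] 
bar_mid [222.8 210.2] 0.49 [0.4843 0.1134 0.145 ] 
f162.png
f193.png
```

View pics/f193.png

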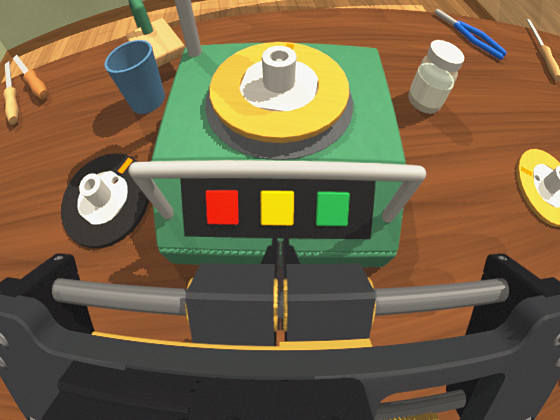

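step_arm(
  targets=[
    {"fingers": -1, "dx": 0.0005, "dy": 0, "dz": 0.02, "rx": 0, "ry": 0, "rz": 0},
    {"fingers": -1, "dx": 0.0005, "dy": 0, "dz": 0.045, "rx": 0, "ry": 0, "rz": 0},
    {"fingers": -1, "dx": 0.0005, "dy": 0, "dz": 0.07, "rx": 0, "ry": 0, "rz": 0},
    {"fingers": -1, "dx": 0.0005, "dy": 0, "dz": 0.085, "rx": 0, "ry": 0, "rz": 0},
    {"fingers": -1, "dx": 0.0005, "dy": 0, "dz": 0.085, "rx": 0, "ry": 0, "rz": 0},
  ],
)

```text
t: 20.2
tcp_pos: [0.4894, 0.0776, 0.0975]
tool_rot: [0.937, -0.078, 0.34, 0.028]
wrist_force: [0.2, -0.4, 0.2]
grip_width: 0.0004
finger_force: 0.0
```

step_arm(
  targets=[
    {"fingers": -1, "dx": 0, "dy": 0, "dz": 0.004, "rx": 0, "ry": 0, "rz": 0},
    {"fingers": -1, "dx": 0, "dy": 0, "dz": 0.008, "rx": 0, "ry": 0, "rz": 0},
    {"fingers": -1, "dx": 0, "dy": 0, "dz": 0.01, "rx": 0, "ry": 0, "rz": 0},
    {"fingers": -1, "dx": 0, "dy": 0, "dz": 0.01, "rx": 0, "ry": 0, "rz": 0},
  ],
)

```text
t: 20.6
tcp_pos: [0.4952, 0.0769, 0.0915]
tool_rot: [0.936, -0.078, 0.341, 0.028]
wrist_force: [0.2, 0.0, -0.5]
grip_width: 0.0003
finger_force: 0.0
```

```bash
cat > f.py <<'E'
from h import *
s=robot.sense();Rm=R.from_quat(s['tool_rot']).as_matrix();p=s['tcp_pos'];print(s['t'],p.round(4),'tip',(p+.017*Rm[:,2]).round(4),'Ftool',(Rm.T@s['wrist_force']).round(2),s['joint_positions'].round(2))
E
python3 f.py
```

```text
20.6 [0.4952 0.0769 0.0915] tip [0.506  0.0751 0.0784] Ftool [-0.15 -0.06  0.47] [ 0.11  0.55  2.4   3.51  0.51 -1.68]
```

Picture f193: shut fingers are in line with the yellow key (278,208), red at (222,207), green at (333,208), bar clear above at row 172.

step_arm(
  targets=[
    {"fingers": -1, "dx": 0, "dy": 0, "dz": 0.001, "rx": 0, "ry": 0, "rz": 0},
    {"fingers": -1, "dx": 0, "dy": 0, "dz": 0.002, "rx": 0, "ry": 0, "rz": 0},
    {"fingers": -1, "dx": 0, "dy": 0, "dz": 0.003, "rx": 0, "ry": 0, "rz": 0},
    {"fingers": -1, "dx": 0, "dy": 0, "dz": 0.004, "rx": 0, "ry": 0, "rz": 0},
    {"fingers": -1, "dx": 0, "dy": 0, "dz": 0.004, "rx": 0, "ry": 0, "rz": 0},
  ],
)

```text
t: 21.1
tcp_pos: [0.4977, 0.0764, 0.0882]
tool_rot: [0.936, -0.078, 0.341, 0.028]
wrist_force: [-2.8, -0.0, 5.2]
grip_width: 0.0006
finger_force: 2.7
```

step_arm(
  targets=[
    {"fingers": -1, "dx": 0, "dy": 0, "dz": 0.0005, "rx": 0, "ry": 0, "rz": 0},
    {"fingers": -1, "dx": 0, "dy": 0, "dz": 0.001, "rx": 0, "ry": 0, "rz": 0},
    {"fingers": -1, "dx": 0, "dy": 0, "dz": 0.001, "rx": 0, "ry": 0, "rz": 0},
  ],
)

```text
t: 21.4
tcp_pos: [0.4979, 0.0764, 0.0879]
tool_rot: [0.936, -0.077, 0.341, 0.028]
wrist_force: [-8.9, 1.5, 13.7]
grip_width: 0.0003
finger_force: 8.1
```

```bash
python3 f.py
```

```text
21.4 [0.4979 0.0764 0.0879] tip [0.5086 0.0746 0.0749] Ftool [ 1.960e+00  1.000e-02 -1.629e+01] [ 0.11  0.56  2.39  3.5   0.52 -1.67]
```

step_arm(
  targets=[
    {"fingers": -1, "dx": 0, "dy": 0, "dz": -0.0002, "rx": 0, "ry": 0, "rz": 0},
    {"fingers": -1, "dx": 0, "dy": 0, "dz": -0.0002, "rx": 0, "ry": 0, "rz": 0},
    {"fingers": -1, "dx": 0, "dy": 0, "dz": -0.0002, "rx": 0, "ry": 0, "rz": 0},
    {"fingers": -1, "dx": 0, "dy": 0, "dz": -0.0002, "rx": 0, "ry": 0, "rz": 0},
    {"fingers": -1, "dx": 0, "dy": 0, "dz": -0.0002, "rx": 0, "ry": 0, "rz": 0},
  ],
)

```text
t: 21.9
tcp_pos: [0.4979, 0.0764, 0.088]
tool_rot: [0.936, -0.077, 0.341, 0.028]
wrist_force: [-6.6, 0.6, 10.9]
grip_width: 0.0006
finger_force: 6.7
```

step_arm(
  targets=[
    {"fingers": -1, "dx": 0, "dy": 0, "dz": -0.008, "rx": 0, "ry": 0, "rz": 0},
    {"fingers": -1, "dx": 0, "dy": 0, "dz": -0.02, "rx": 0, "ry": 0, "rz": 0},
    {"fingers": -1, "dx": 0, "dy": 0.02, "dz": -0.02, "rx": 0, "ry": 0, "rz": 0},
    {"fingers": -1, "dx": 0, "dy": 0.048, "dz": -0.02, "rx": 0, "ry": 0, "rz": 0},
    {"fingers": -1, "dx": 0, "dy": 0.048, "dz": -0.02, "rx": 0, "ry": 0, "rz": 0},
  ],
)

```text
t: 22.4
tcp_pos: [0.4767, 0.0292, 0.1032]
tool_rot: [0.936, -0.079, 0.341, 0.028]
wrist_force: [-0.2, 0.6, 0.2]
grip_width: 0.0002
finger_force: 0.0
```

step_arm(
  targets=[
    {"fingers": -1, "dx": 0, "dy": 0, "dz": 0.005, "rx": 0, "ry": 0, "rz": 0},
    {"fingers": -1, "dx": 0, "dy": 0, "dz": 0.01, "rx": 0, "ry": 0, "rz": 0},
    {"fingers": -1, "dx": 0, "dy": 0, "dz": 0.012, "rx": 0, "ry": 0, "rz": 0},
    {"fingers": -1, "dx": 0, "dy": 0, "dz": 0.014, "rx": 0, "ry": 0, "rz": 0},
    {"fingers": -1, "dx": 0, "dy": 0, "dz": 0.014, "rx": 0, "ry": 0, "rz": 0},
  ],
)

```text
t: 22.9
tcp_pos: [0.4866, 0.03, 0.0918]
tool_rot: [0.937, -0.077, 0.341, 0.028]
wrist_force: [-0.2, 0.3, 0.3]
grip_width: 0.0002
finger_force: 0.0
```

```bash
python3 f.py; python3 keys.py | grep green
```

```text
22.9 [0.4866 0.03   0.0918] tip [0.4973 0.0283 0.0787] Ftool [ 0.04 -0.28 -0.37] [-0.03  0.54  2.44  3.31  0.54 -1.61]
key_green_top [278.  252.3] 0.73 [0.5024 0.0266 0.074 ] [([268.6, 239.7], 0.63, 1116)]
```

step_arm(
  targets=[
    {"fingers": -1, "dx": 0, "dy": 0, "dz": 0.002, "rx": 0, "ry": 0, "rz": 0},
    {"fingers": -1, "dx": 0, "dy": 0, "dz": 0.0035, "rx": 0, "ry": 0, "rz": 0},
    {"fingers": -1, "dx": 0, "dy": 0, "dz": 0.0045, "rx": 0, "ry": 0, "rz": 0},
    {"fingers": -1, "dx": 0, "dy": 0, "dz": 0.0045, "rx": 0, "ry": 0, "rz": 0},
  ],
)

```text
t: 23.7
tcp_pos: [0.4894, 0.0291, 0.0887]
tool_rot: [0.936, -0.078, 0.341, 0.028]
wrist_force: [-3.1, 0.3, 4.5]
grip_width: 0.0003
finger_force: 2.5
```

step_arm(
  targets=[
    {"fingers": -1, "dx": 0, "dy": 0, "dz": 0.0005, "rx": 0, "ry": 0, "rz": 0},
    {"fingers": -1, "dx": 0, "dy": 0, "dz": 0.001, "rx": 0, "ry": 0, "rz": 0},
    {"fingers": -1, "dx": 0, "dy": 0, "dz": 0.001, "rx": 0, "ry": 0, "rz": 0},
  ],
)

```text
t: 24.0
tcp_pos: [0.4896, 0.029, 0.0883]
tool_rot: [0.936, -0.078, 0.341, 0.028]
wrist_force: [-7.2, 0.1, 12.6]
grip_width: 0.0006
finger_force: 6.8
```

step_arm(
  targets=[
    {"fingers": -1, "dx": 0, "dy": 0, "dz": 0, "rx": 0, "ry": 0, "rz": 0},
    {"fingers": -1, "dx": 0, "dy": 0, "dz": 0, "rx": 0, "ry": 0, "rz": 0},
    {"fingers": -1, "dx": 0, "dy": 0, "dz": 0, "rx": 0, "ry": 0, "rz": 0},
    {"fingers": -1, "dx": 0, "dy": 0, "dz": 0, "rx": 0, "ry": 0, "rz": 0},
    {"fingers": -1, "dx": 0, "dy": 0, "dz": 0, "rx": 0, "ry": 0, "rz": 0},
  ],
)

```text
t: 24.5
tcp_pos: [0.4896, 0.0291, 0.0883]
tool_rot: [0.936, -0.078, 0.341, 0.028]
wrist_force: [-6.6, 2.0, 11.4]
grip_width: 0.0005
finger_force: 6.8
```

step_arm(
  targets=[
    {"fingers": -1, "dx": 0, "dy": 0, "dz": -0.01, "rx": 0, "ry": 0, "rz": 0},
    {"fingers": -1, "dx": 0, "dy": 0, "dz": -0.04, "rx": 0, "ry": 0, "rz": 0},
    {"fingers": -1, "dx": 0, "dy": 0, "dz": -0.08, "rx": 0, "ry": 0, "rz": 0},
    {"fingers": -1, "dx": 0, "dy": 0, "dz": -0.09, "rx": 0, "ry": 0, "rz": 0},
    {"fingers": -1, "dx": 0, "dy": 0, "dz": -0.09, "rx": 0, "ry": 0, "rz": 0},
  ],
)

```text
t: 25.0
tcp_pos: [0.4329, 0.0387, 0.1582]
tool_rot: [0.936, -0.077, 0.342, 0.028]
wrist_force: [0.0, 0.4, -1.2]
grip_width: 0.0006
finger_force: 0.0
```

```bash
python3 - <<'E'
from lap import *
W=grab_frame('wrist');s=robot.sense();print(s['tcp_pos'],s['wrist_force'],np.abs(s['qvel']).max());save(W,'g.png')
E
```

```text
[0.43360878 0.0385422  0.15738501] [-0.08155109  0.12244091  1.44452102] 0.047392939300168455
```

View pics/g.png

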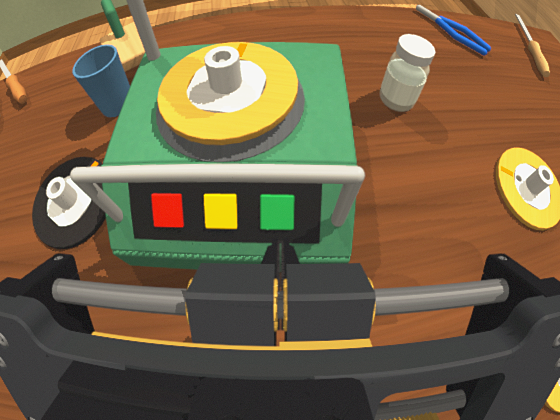

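The lap lies seated at (228,90), all three keys are up (168, 221 and 277 on row 211), and the tool is clear of everything.

```bash
python3 -c "
from bench import robot
print(robot.finish_job())"
```

```text
the job is handed in; nothing more can be done
None
```

The brass lap is on the platter with its pin in the hole and released. The yellow key and then the green key were each pressed to their stops at about 13–16 N and held about half a second. The job was handed in at about 25 s, and no verdict was returned.

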